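Hold a gel test card flush on the tilted comparator window

TASK

The technician opposite wants to compare a test card with the control card. First push the carriage with the loaded control card fully home on the viewer, then take the purple-labelled test card out of the rack and hold it upright against the bare lit window beside the control card, label side towards the technician, tilted so that its back lies flush on the sloping glass and its columns are centred on the window. Press only lightly so the head keeps its tilt, leave the other things alone, and finish while still holding the card there.

Things in the scene. Friction and masses are not known exactly. Their poses are not given: they have to be found in the camera images.
- viewer: Fixed comparator viewer: white base 36 mm high reaching 55 mm to its +x, 75 mm to -x, 105 mm to +-y of the origin, which lies on the bench; the grey tilting head is hinged along y 64 mm above the origin. Its +x is the reading side and faces away from the robot, to the technician; z up.
- head: Grey lamp head, 190 wide (y +-95), 50 tall (z 0 to 50), 30 thick (x -12 to +18 mm). Origin: hinge axis, at its lower edge; x = out of the lit face, z = up the face. The face leans back 0.26 to 0.52 rad from vertical on a stiff hinge that slips only at some 60 N. Two lit windows: the +y one takes the carriage, the -y one is bare, without ledge or clip.
- window (a point): Centre of the bare lit window (70 wide x 40 high mm, flat and level with the head's face) on the -y half of the head. Axes as the head: x = out of the face, y = along it, z = up along it. The head's upper edge is 25 mm above this point along the face, its lower edge 25 mm below.
- carriage (a joint): Control-card carriage in m: 0 = home over its window, at most 0.06 = out to the head's +y; starts 0.03 to 0.055 out. Slides along the head's y with 2 N friction, stops dead at 0, stays where left. Aluminium frame on the head's front, up to 31 mm ahead of the hinge (tab 41), with a purple-labelled control card clipped in, its top 84 mm above the hinge along the face.
- push_tab (a point): Middle of the outer (+y) flat face of the carriage's black push tab, a plate 6 mm thick (y), 30 mm wide (x) and 44 mm tall (z), on the carriage's +y end; push it along -y of these axes (axes as the head). With the carriage home this point is 9 mm outside the end of the head.
- card: The purple-labelled gel test card: flat plate 6 mm thick (x), 70 wide (y), 84 tall (z), about 30 g. Origin: centre of its lower edge. x = front normal, z = up. Front: purple label (51 to 81 mm up) above six columns; plain back with a thin purple strip on top. Stands loosely in a rack slot, lower edge 8 mm above the bench, upper 58 mm clear of the rack. Which slot varies.
- columns (a point): Point on the flat back face of the purple card behind the middle of its columns, 26 mm above its lower edge and 58 mm below its upper edge, mid-width; axes as the card. This point belongs on window.
- rack: Fixed white slotted card rack 156 (x) x 86 (y) x 34 mm high, with seven slots across, each 9 mm wide, 74 mm long and 26 mm deep, 20 mm apart along its x; cards stand in the slots at x = -60, 0 and +60 mm, fronts towards its +x. Origin: centre of its underside. Its place and yaw vary.
- card_yellow: Like the purple card but with a yellow label; stands in the rack, to be left alone.
- card_green: Like the purple card but with a green label; stands in the rack, to be left alone.
- tube_rack: White foam rack 56 x 200 x 30 mm with purple-capped sample tubes to 110 mm height, loose on the bench beyond the work, to be left alone. Origin: centre of its underside.
- wash_bottle: White wash bottle, 66 mm across, 175 mm high with a bent spout, loose on the bench, to be left alone. Origin: centre of its underside.

How it is judged:
On the way, in this order (a step that is already met when the one before it is completed fails the run):
1. the carriage with the control card is fully home (value of joint carriage below 0.003 m), for 0.2 s.
2. the purple card is lifted clear of the rack by the gripper (height (world z) of card above 0.038 m and contact force between the fingers and card above 0.5 N), for 0.2 s.
At the end, for the whole second after the job is handed in: Carriage within 3 mm of home; purple card gripped, at rest, pressed on the bare window by 0.5 N or more, label out, columns down, back within 0.05 rad and 2 mm of the glass, within 0.1 rad of square to the window, columns within 8 mm of its centre each way (value of joint carriage below 0.003 m and angle between the x axis of card and the x axis of window, either way round below 0.05 rad and angle between the z axis of card and the z axis of window, either way round below 0.1 rad and x of columns in the frame of window between -0.002 and 0.002 m and y of columns in the frame of window between -0.008 and 0.008 m and z of columns in the frame of window between -0.008 and 0.008 m and z of card in the frame of window below 0 m and x of card in the frame of window above 0 m and contact force between card and head above 0.5 N and contact force between the fingers and card above 0.5 N and linear speed of card below 0.02 m/s); the arm keeps its last pose, push and grip.
It fails at once if the viewer's head is pushed off its tilt (window moved more than 4 mm) (distance of window from where it was at the start of the episode above 0.004 m).
It fails at once if the card is pressed hard against the window (over 40 N) (contact force between card and head above 40 N).
It fails at once if another card, the tube rack or the wash bottle is shifted more than 20 mm or tipped (distance of any of card_yellow, card_green, tube_rack, wash_bottle from where it was at the start of the episode above 0.02 m or angle between any of tube_rack, wash_bottle's own z axis and vertical above 0.35 rad).
It also fails if it takes over 69 s, if anything falls off the work surface, if the arm or the gripper's body presses on something with over 40 N, if the wrist force passes 120 N, or if a joint passes its speed limit or range.

ROBOT

A 7-joint arm with a two-finger parallel gripper is mounted at the origin on the work surface. World frame = base frame: x ahead of the robot, y to its left, z up, the work surface at z = 0. Lengths are in m, angles in rad, forces in N, time in s.
With the tool pointing down it reaches from about 0.4 to 0.85 m from the base axis. Payload 10.4 kg.
Tool frame: the origin (TCP) lies between the finger pads; the fingertips stand 19 mm ahead of it and the grasp point (between the pads) is the TCP (manip.tip_reach is the z of the fingertips in the tool frame, in m); z points along the fingers, y is the direction in which the jaws open and shut (so a half turn about z gives the same grasp; the last joint's range is limited). The gripper opens to 85 mm and grips with 20 to 120 N. Pads are 22 mm wide; open, the fingers measure 114 mm over their backs; the gripper's body (76 mm by 85 mm) begins 54 mm behind the grasp point. The pads swing forward as they close: fully open they stand 13 mm farther back than shut.
Start: joints at [1.171, 0.332, -0.065, 1.46, 0.022, 1.35, -0.088], TCP at [0.23, -0.581, 0.224] pointing down, gripper open.
Joint ranges: [-2.6, 2.6], [-0.5, 2.12], [-1.47, 1.34], [0.16, 2.42], [-1.27, 4.41], [0.06, 2.06], [-2.6, 2.6]. Speed limits (rad/s): [2.22, 2.22, 2.79, 2.79, 3.14, 3.14, 3.14].

INTERFACE

Orientations are given as a unit quaternion [x, y, z, w].
In Python, from workcell import sensors, cams, manip gives the robot as it stands.
- The arm moves only by the shell command python3 -m jog 'ROWS' [FORCE]. ROWS is JSON, a list of rows, each a list of 3 entries, a list of its own where there are three numbers: the shift along the world's x, y, z in m, then the turn, a rotation vector about the world's x, y, z in rad, then the opening in per cent of the stroke, from 0 (shut) to 100 (fully open). In form: [[[dx, dy, dz], [wx, wy, wz], grip], ...]. A call has 1 to 5 rows; each row shifts and turns the pose as measured when the row begins; what a row does not reach is not made up. A row lasts 1/8 s, in which the tool goes at most 62.5 mm and 10.7 degrees, less where a joint would pass 70% of its speed; a pose out of reach is approached as far as the arm can. A call with a gripper value outside its range is refused whole. The fingers move at their own pace and stop on an object; FORCE is the grip in N (left out, the last holds). Time passes only in rows, so rows that do not move let the fingers close. It gives the time, the measured TCP pose, the force and the opening at its end, in the units of the state.
- sensors.get_obs(): the state, without advancing time (a new reading comes with each control period).
- cams.camera(name): name is "scene" or "top" or "wrist"; returns (picture, depth): 400x640x3 uint8, red, green, blue; 400x640 float32, m along the optical axis (not along the pixel's ray), 0 where there is no reading.
- cams.camera_model(name): a dict with "intrinsics" (3x3 intrinsics, pixels), "k1" (the pictures are not rectified: a ray, as slopes to the right and down, at radius r is drawn at 1 + k1 r^2 times it, then the intrinsics apply), "view" (4x4, takes a point from world to camera coordinates). Camera axes: x right, y down, z forward; pixel columns grow to the right and rows downward; lengths in m; the calibration is good to about 2 mm. A picture is of the moment at which its call begins: read the wrist's pose just before it. camera_model takes no time and is no camera call; for the wrist camera it gives the pose at the moment of the call.
- manip.hand_in(): hands the job in, once; it reports no verdict.
The state is a dict: "clock": time; "joint_pos": joint angles; "joint_velocities": joint speeds; "tau": joint torques, N m; "position": TCP position; "ee_rot": TCP orientation; "ft_force": force on the tool from outside, world axes, zero at the start; "torque": the same for the moment, N m; "grip_width": opening from 0.0 (shut) to 1.0 (fully open).
Only numpy, scipy, OpenCV 4.12 (cv2) and the standard library are available. Lean on these libraries where they do the work, as an engineer would, in place of code of your own. Each camera call takes 0.05 s, during which the arm holds its last target.

## Working session

There is one attempt and no reset: what is moved stays moved. The work goes in short steps, Python scripts to look and compute and a shell command to move; the robot and the scene stay as the last step left them, time stands still between calls to the robot, and variables do not carry over. Pictures are saved under pics/ and viewed, and the job is handed in when it is done.

```bash
mkdir -p pics; ls
python3 - <<'E'
from workcell import sensors, cams, manip
import cv2
print(sensors.get_obs())
for n in ["scene","top","wrist"]:
    m=cams.camera_model(n);print(n,m)
    p,d=cams.camera(n);cv2.imwrite(f"pics/{n}0.png",p[:,:,::-1])
    import numpy as np;np.save(f"pics/{n}0.npy",d)
E
```

```text
pics
{'clock': 0.0, 'joint_pos': array([ 1.17139221,  0.33285539, -0.0647266 ,  1.46094113,  0.02159723,
        1.34988381, -0.08852516]), 'joint_velocities': array([-0.00064632,  0.00053829, -0.00093812,  0.00041789, -0.00246275,
        0.00077747,  0.00026142]), 'tau': array([ 1.45510068e-03, -6.25463104e+01,  5.00181061e-02, -3.91611385e+01,
        1.63297250e-02,  9.93435387e-03,  9.67409107e-06]), 'position': array([ 0.22983949, -0.58079446,  0.22272638]), 'ee_rot': array([ 9.82302623e-01,  1.87299421e-01, -1.56364518e-04, -6.78280872e-04]), 'ft_force': array([-0.23385072,  0.02114881,  0.25846246]), 'torque': array([-0.02069377, -0.03689886, -0.08434346]), 'grip_width': 0.9979976301323977}
scene {'intrinsics': array([[484.98615077,   0.        , 322.46129498],
       [  0.        , 484.98615077, 193.65601394],
       [  0.        ,   0.        ,   1.        ]]), 'k1': -0.039090681391823846, 'view': array([[ 0.6318957 ,  0.77500365,  0.00878434, -0.35074779],
       [ 0.45355052, -0.36056225, -0.81503791, -0.25396517],
       [-0.62849005,  0.51900309, -0.57934104,  1.7600169
[... 280 characters left out ...]
ay([[ 0.0225422 , -0.99967586,  0.01183325, -0.09400286],
       [-0.98580355, -0.02419612, -0.16615023,  0.64229007],
       [ 0.16638269, -0.00791987, -0.98602945,  0.80045948],
       [ 0.        ,  0.        ,  0.        ,  1.        ]])}
wrist {'intrinsics': array([[292.67658982,   0.        , 318.60170694],
       [  0.        , 292.67658982, 198.7449523 ],
       [  0.        ,   0.        ,   1.        ]]), 'k1': -0.05069173758671652, 'view': array([[ 0.36743086, -0.93005011, -0.00116119, -0.6244197 ],
       [-0.88677643, -0.35071078,  0.30104736, -0.03851111],
       [-0.28039637, -0.10958437, -0.95360848,  0.38067073],
       [ 0.        ,  0.        ,  0.        ,  1.        ]])}
```

View pics/scene0.png

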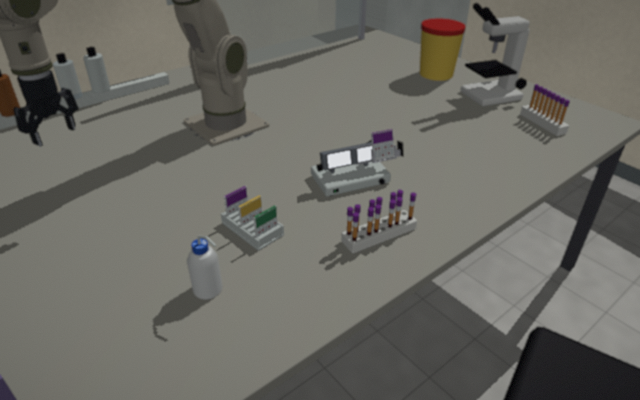

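View pics/top0.png

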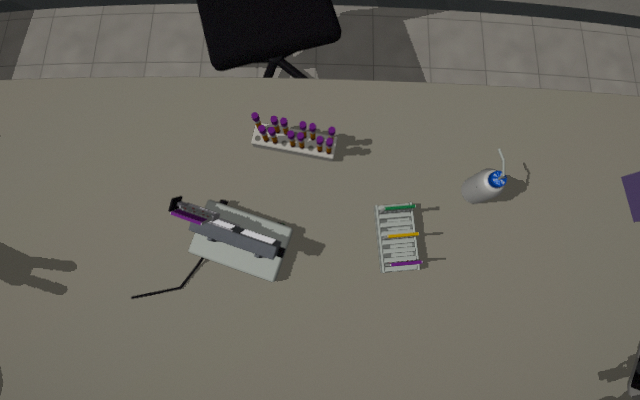

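View pics/wrist0.png

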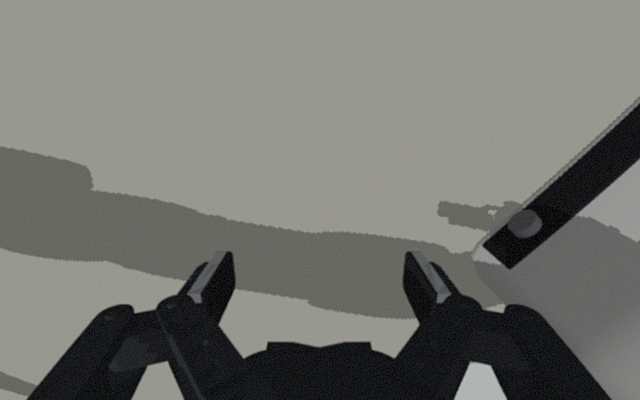

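The scene view shows the viewer near (350,170), with the carriage out to +y and its tab at (400,150). The rack is at (252,220) with the purple card nearest the robot. In the top view the viewer is at (240,240), the tab at (175,205), the rack at (398,240) and the purple card at (405,263).

```bash
cat > h.py <<'E'
import numpy as np, cv2
from workcell import sensors, cams, manip
def ray(m,u,v):
    K=m["intrinsics"];k=m["k1"]
    d=np.array([(u-K[0,2])/K[0,0],(v-K[1,2])/K[1,1]]);p=d.copy()
    for _ in range(20): p=d/(1+k*(p@p))
    return np.array([p[0],p[1],1.])
def deproj(m,u,v,z):
    V=m["view"];c=ray(m,u,v)*z
    return V[:3,:3].T@(c-V[:3,3])
def dep_img(m,d):
    K=m["intrinsics"];h,w=d.shape
    vv,uu=np.mgrid[:h,:w].astype(float)
    dd=np.stack([(uu-K[0,2])/K[0,0],(vv-K[1,2])/K[1,1]],-1);p=dd.copy()
    for _ in range(20): p=dd/(1+m["k1"]*(p**2).sum(-1,keepdims=True))
    c=np.concatenate([p,np.ones((h,w,1))],-1)*d[...,None]
    V=m["view"];return (c-V[:3,3])@V[:3,:3]
def proj(m,P):
    V=m["view"];c=V[:3,:3]@np.asarray(P)+V[:3,3];s=c[:2]/c[2]
    s=s*(1+m["k1"]*(s@s));K=m["intrinsics"];return s*K[0,0]+K[:2,2]
def tri(ms,uvs):
    A=np.zeros((3,3));b=np.zeros(3)
    for m,(u,v) in zip(ms,uvs):
        V=m["view"];o=-V[:3,:3].T@V[:3,3];d=V[:3,:3].T@ray(m,u,v);d/=np.linalg.norm(d)
        Q=np.eye(3)-np.outer(d,d);A+=Q;b+=Q@o
    return np.linalg.solve(A,b)
def crop(src,x0,y0,x1,y1,f,out):
    im=cv2.imread(src)[y0:y1,x0:x1];cv2.imwrite(out,cv2.resize(im,None,fx=f,fy=f,interpolation=cv2.INTER_CUBIC))
E
python3 - <<'E'
from h import *
crop("pics/top0.png",130,170,310,300,4.4,"pics/ctopv.png")
crop("pics/top0.png",360,190,440,290,6,"pics/ctopr.png")
crop("pics/scene0.png",210,125,420,255,3.8,"pics/cscene.png")
for n in ["top","scene"]:
    m=cams.camera_model(n);P=dep_img(m,np.load(f"pics/{n}0.npy"));np.save(f"pics/{n}P.npy",P)
P=np.load("pics/topP.npy")
for u,v in [(240,240),(175,205),(405,263),(403,236),(400,208),(490,185),(295,140),(350,300)]: print(u,v,P[v,u].round(4))
E
```

```text
240 240 [0.5469 0.0908 0.1112]
175 205 [0.6181 0.2378 0.0991]
405 263 [ 0.5078 -0.2541  0.0912]
403 236 [ 0.565  -0.2516  0.0853]
400 208 [ 0.6254 -0.2455  0.0861]
490 185 [ 0.673  -0.4308  0.1257]
295 140 [ 0.7913 -0.0092  0.0294]
350 300 [ 0.4217 -0.1464  0.003 ]
```

View pics/ctopv.png

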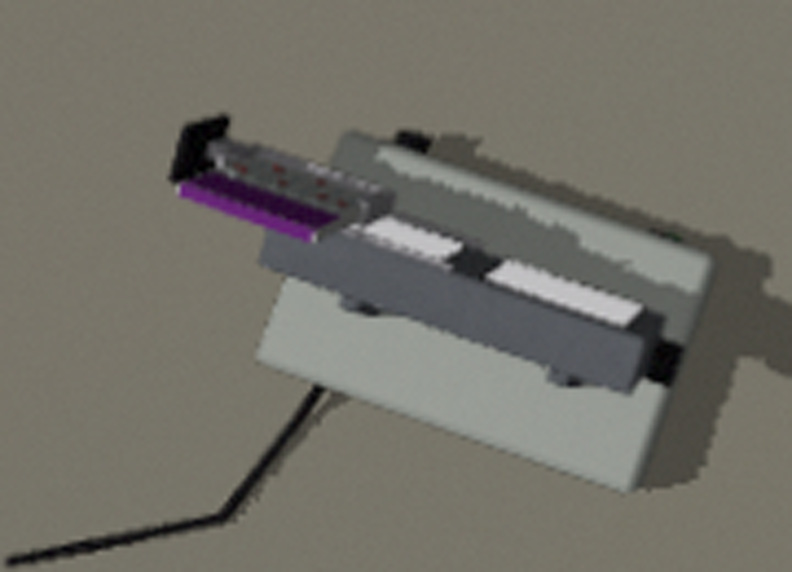

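View pics/ctopr.png

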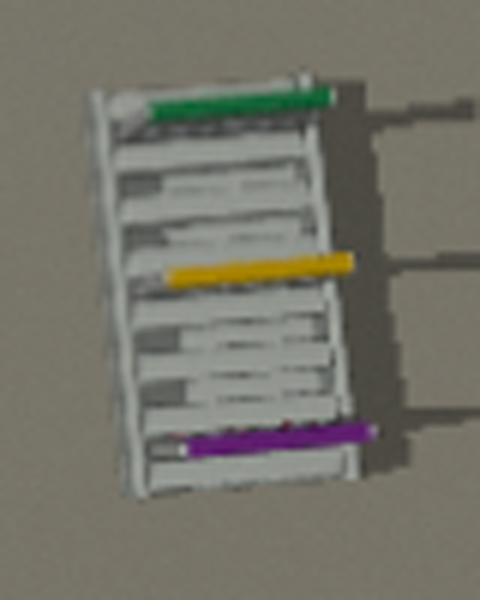

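View pics/cscene.png

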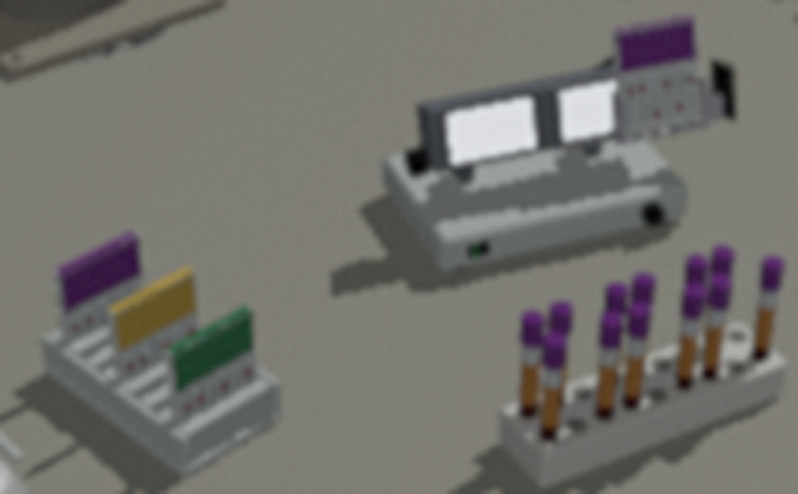

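Run:
```python
from h import *
P=np.load("pics/topP.npy");S=np.load("pics/sceneP.npy")
ti=cv2.cvtColor(cv2.imread("pics/top0.png"),cv2.COLOR_BGR2HSV);si=cv2.cvtColor(cv2.imread("pics/scene0.png"),cv2.COLOR_BGR2HSV)
def pur(h): return (h[...,0]>135)&(h[...,0]<160)&(h[...,1]>100)
mt=pur(ti);ms=pur(si)
for nm,M,Q in [("top",mt,P),("scene",ms,S)]:
  for lab,c in [("test",(.51,-.25)),("ctrl",(.6,.2))]:
    k=M&(np.hypot(Q[...,0]-c[0],Q[...,1]-c[1])<.09)&(Q[...,2]>.04)
    q=Q[k]; 
    if len(q)<5: print(nm,lab,len(q));continue
    print(nm,lab,len(q),q.min(0).round(4),q.max(0).round(4),np.median(q,0).round(4))
    d=q[:,:2]-q[:,:2].mean(0);w,v=np.linalg.eigh(d.T@d);print(" dir",np.degrees(np.arctan2(v[1,1],v[0,1])))
# bare window bright px in scene
v=si[...,2];k=(v>200)&(S[...,2]>.06)&(S[...,0]<.75)
q=S[k];q=q[(np.abs(q[:,0]-.57)<.15)&(np.abs(q[:,1]-.1)<.2)]
c=q.mean(0);_,s,vt=np.linalg.svd(q-c);print("win",len(q),c,vt[2],s)
v=ti[...,2];k=(v>190)&(P[...,2]>.06)&(np.abs(P[...,0]-.57)<.1)&(np.abs(P[...,1]-.1)<.15)
q=P[k];c=q.mean(0);_,s,vt=np.linalg.svd(q-c);print("wintop",len(q),c,vt[2],s,q.min(0),q.max(0))
```

```text
top test 96 [ 0.5031 -0.2888  0.0484] [ 0.5125 -0.2242  0.0957] [ 0.5079 -0.2559  0.0923]
 dir 95.58500851192188
top ctrl 243 [0.5737 0.1599 0.0939] [0.6305 0.2407 0.155 ] [0.5901 0.1943 0.1471]
 dir 67.74459730437079
scene test 192 [ 0.5019 -0.2858  0.0606] [ 0.5159 -0.2245  0.0946] [ 0.5105 -0.2566  0.0773]
 dir 96.48109707004016
scene ctrl 154 [0.5776 0.162  0.1111] [0.625  0.2362 0.1489] [0.5915 0.1932 0.1358]
 dir 71.51319206840377
win 425 [0.56502605 0.08624107 0.09397734] [-0.90778894  0.28411304 -0.30854338] [0.86834076 0.21509206 0.05392322]
wintop 172 [0.5637185  0.07845973 0.0968482 ] [-0.91024261  0.28155149 -0.30362335] [0.52221614 0.10106786 0.0053901 ] [0.54445079 0.02512449 0.08262923] [0.58739116 0.1493035  0.11258407]
```

Run:
```python
from h import *
P=np.load("pics/topP.npy");S=np.load("pics/sceneP.npy")
n=np.array([.909,-.2828,.306]);n/=np.linalg.norm(n)
y=np.array([-n[1],n[0],0]);y/=np.linalg.norm(y);z=np.cross(n,y);print(n,y,z,np.arctan2(y[0],y[1]),np.arcsin(n[2]))
c=np.array([.5645,.082,.0955])
# head frame with provisional origin
o=c-n*.018; o=o-z*((o[2]-.064)/z[2]); o=o-y*(y@(c-np.array([.5645,.082,.0955])))
np.savez("pics/fr.npz",n=n,y=y,z=z,o=o);print("o",o)
ti=cv2.imread("pics/top0.png");si=cv2.imread("pics/scene0.png")
R=np.stack([n,y,z])
for nm,Q,im in [("top",P,ti),("scene",S,si)]:
  L=(Q-o)@R.T
  hd=(np.abs(L[...,0]-.003)<.02)&(L[...,2]>.005)&(L[...,2]<.056)&(np.abs(L[...,1])<.2)
  l=L[hd];h,e=np.histogram(l[:,1],bins=np.arange(-.15,.2,.005));print(nm,"y",[(round(a,3),b) for a,b in zip(e,h) if b])
  print(nm,"front x",np.median(l[l[:,0]>.012][:,0]), "top z",np.percentile(l[:,2],[90,98]))
  br=hd&(im.min(-1)>180)
  yb=L[br][:,1];print(" bright y",np.sort(yb)[[0,3,-4,-1]], "gap",[(round(a,3),b) for a,b in zip(*np.histogram(yb,bins=np.arange(-.1,.1,.004))[::-1])])
  dk=(L[...,1]>.07)&(L[...,1]<.2)&(im.max(-1)<60)&(Q[...,2]>.05)&(np.abs(L[...,0])<.08)
  print(" dark",dk.sum(),np.percentile(L[dk],[2,10,50,90,98],axis=0).round(4).tolist(),np.median(Q[dk],0))
```

```text
[ 0.90904871 -0.28281515  0.3060164 ] [0.29706655 0.95485678 0.        ] [-0.29220183  0.09090724  0.95202624] 0.3016190462662397 0.31100586062339586
o [0.55611466 0.08460877 0.064     ]
top y [(np.float64(-0.09), np.int64(12)), (np.float64(-0.085), np.int64(23)), (np.float64(-0.08), np.int64(24)), (np.float64(-0.075), np.int64(73)), (np.float64(-0.07), np.int64(51)), (np.float64(-0.065), np.int64(47)), (np.float64(-0.06), np.int64(48)), (np.float64(-0.055), np.int64(49)), (np.float64(-0.05), np.int64(51)), (np.float64(-0.045), np.int64(49)), (np.float64(-0.04), np.int64(47)), (np.float64(-0.035), np.int64(52)), (np.float64(-0.03), np.int64(47)), (np.float64(-0.025), np.int64(45)), (np.float64(-0.02), np.int64(47)), (np.float64(-0.015), np.int64(53)), (np.float64(-0.01), np.int64(47)), (np.float64(-0.005), np.int64(47)), (np.float64(0.0), np.int64(48)), (np.float64(0.005), np.int64(51)), (np.float64(0.01), np.int64(45)), (np.float64(0.015), np.int64(48)), (np.float64(0.02), np.int64(43)), (np.float64(0.025), np.int64(52)), (np.float64(0.03), np.int64(47)), (np.float64(0.035), np.int6
[... 5754 characters left out ...]
t64(8)), (np.float64(0.036), np.int64(15)), (np.float64(0.04), np.int64(14)), (np.float64(0.044), np.int64(15)), (np.float64(0.048), np.int64(19)), (np.float64(0.052), np.int64(15)), (np.float64(0.056), np.int64(13)), (np.float64(0.06), np.int64(17)), (np.float64(0.064), np.int64(15)), (np.float64(0.068), np.int64(17)), (np.float64(0.072), np.int64(13)), (np.float64(0.076), np.int64(3)), (np.float64(0.08), np.int64(0)), (np.float64(0.084), np.int64(0)), (np.float64(0.088), np.int64(0)), (np.float64(0.092), np.int64(0))]
 dark 49 [[0.0186, 0.1646, 0.0056], [0.0201, 0.1654, 0.0119], [0.0337, 0.1669, 0.0284], [0.0394, 0.1692, 0.0396], [0.0412, 0.1712, 0.0429]] [0.62749693 0.23775737 0.09870452]
```

The depth fits give these values:

| Item | Measured |
|---|---|
| Face normal | (.909, -.283, .306), i.e. yaw -17.3° and lean 0.31 rad |
| Bare window | 68–70 mm wide |
| Head width | 190 mm |
| Carriage | about 45 mm out |
| Tab middle | about (0.627, 0.240, 0.097) |
| Card tops | z ≈ 0.092 |

These agree with the given sizes. I'll start moving towards the tab with the gripper shut and tool x turned along the head's y.

```bash
python3 - <<'E'
from h import *
from scipy.spatial.transform import Rotation as Ro
o=sensors.get_obs();m=cams.camera_model("wrist");V=m["view"]
c=-V[:3,:3].T@V[:3,3];R=Ro.from_quat(o["ee_rot"]).as_matrix();print("cam in tool",R.T@(c-o["position"]), "cam z in tool",R.T@V[2,:3])
E
python3 -m jog '[[[0.025,0.053,0],[0,0,0.178],0],[[0.025,0.053,0],[0,0,0.178],0],[[0.025,0.053,0],[0,0,0.178],0],[[0.025,0.053,0],[0,0,0.178],0],[[0.025,0.053,0],[0,0,0.178],0]]' 40
```

```text
cam in tool [ 7.75032612e-02  5.53845971e-05 -1.51103822e-01] cam z in tool [-3.01011225e-01 -5.64690515e-05  9.53620595e-01]
clock: 0.78
position: [0.3539, -0.3107, 0.2205]
ee_rot: [0.8, 0.6, -0.002, -0.001]
ft_force: [1.9, 0.2, 0.7]
grip_width: -0.003
```

```bash
python3 -m jog '[[[0.026,0.053,0],[0,0,0],0],[[0.026,0.053,0],[0,0,0],0],[[0.026,0.053,0],[0,0,0],0],[[0.026,0.053,0],[0,0,0],0],[[0.026,0.053,0],[0,0,0],0]]'
python3 -m jog '[[[0.026,0.053,0],[0,0,-0.015],0],[[0.026,0.053,0],[0,0,0],0],[[0.026,0.053,0],[0,0,0],0],[[0.026,0.053,0],[0,0,0],0],[[0.026,0.053,0],[0,0,0],0]]'
python3 - <<'E'
from h import *
o=sensors.get_obs();print(o["position"],o["ee_rot"],o["joint_pos"])
m=cams.camera_model("wrist");p,d=cams.camera("wrist");cv2.imwrite("pics/w1.png",p[:,:,::-1]);np.savez("pics/w1.npz",d=d,**m)
E
```

```text
clock: 1.4
position: [0.4859, -0.0368, 0.2209]
ee_rot: [0.8, 0.6, -0.002, 0.0]
ft_force: [0.7, -0.0, 0.0]
grip_width: 0.001
clock: 2.02
position: [0.6195, 0.2354, 0.2203]
ee_rot: [0.806, 0.592, -0.002, 0.001]
ft_force: [1.0, -0.5, 1.4]
grip_width: -0.001
[0.61952863 0.23535246 0.22031755] [ 0.8057634   0.59223165 -0.00224175  0.00141317] [ 0.08754199  0.52817203 -0.76735211  1.31797219  0.36362401  1.43979384
 -0.96152457]
```

View pics/w1.png

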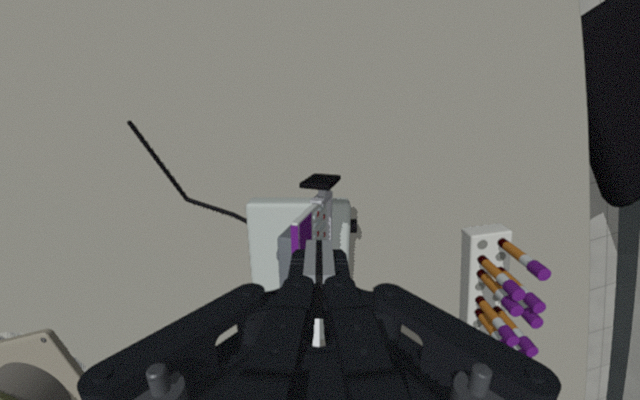

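The wrist view shows the black tab at (320,182) beyond the fingers, with the carriage and purple control card at (305,235).

Run:
```python
from h import *
f=np.load("pics/w1.npz");m={k:f[k] for k in ["intrinsics","view"]};m["k1"]=float(f["k1"])
Q=dep_img(m,f["d"]);fr=np.load("pics/fr.npz");R=np.stack([fr["n"],fr["y"],fr["z"]])
L=(Q-fr["o"])@R.T
im=cv2.imread("pics/w1.png")
k=np.zeros(im.shape[:2],bool);k[172:192,296:344]=True;k&=(im.max(-1)<50)&(Q[...,2]>.04)
print(k.sum(),np.percentile(L[k],[2,20,50,80,98],axis=0).round(4),np.median(Q[k],0))
# head face check
k=np.zeros(im.shape[:2],bool);k[205:235,318:330]=True;print(np.percentile(L[k],[5,50,95],axis=0).round(4))
o=sensors.get_obs();print("tcp L",(o["position"]-fr["o"])@R.T, "tab target", fr["o"]+R.T@[.026,.1695+.045,.026])
```

```text
449 [[0.0146 0.1685 0.0088]
 [0.0203 0.1707 0.0206]
 [0.0297 0.173  0.0369]
 [0.0381 0.1733 0.0442]
 [0.0412 0.1735 0.0456]] [0.62428703 0.24397526 0.10728511]
[[2.570e-02 1.087e-01 1.000e-04]
 [2.680e-02 1.259e-01 1.460e-02]
 [2.900e-02 1.436e-01 3.260e-02]]
tcp L [0.05886253 0.17083257 0.14311214] tab target [0.63587345 0.28443595 0.09670911]
```

```bash
python3 -m jog '[[[0.013,0.042,0],[0,0,0],0],[[0.002,0.006,-0.01],[0,0,0],0],[[0,0,-0.05],[0,0,0],0],[[0,0,-0.04],[0,0,0],0],[[0,0,0],[0,0,0],0]]'
python3 - <<'E'
from h import *
fr=np.load("pics/fr.npz");R=np.stack([fr["n"],fr["y"],fr["z"]]);o=sensors.get_obs();print(o["position"],o["ft_force"],(o["position"]-fr["o"])@R.T)
E
```

```text
clock: 2.7
position: [0.633, 0.2945, 0.1124]
ee_rot: [0.803, 0.596, -0.004, -0.002]
ft_force: [-0.1, 0.2, 0.8]
grip_width: -0.004
[0.63304084 0.29446359 0.11237682] [-0.06692559  0.20227663  0.83287616] [0.02538362 0.22323349 0.04265535]
```

```bash
python3 -m jog '[[[-0.006,-0.019,0],[0,0,0],0],[[-0.003,-0.0095,0],[0,0,0],0],[[-0.003,-0.0095,0],[0,0,0],0],[[-0.003,-0.0095,0],[0,0,0],0],[[-0.003,-0.0095,0],[0,0,0],0]]'
python3 -m jog '[[[-0.003,-0.0095,0],[0,0,0],0],[[-0.0015,-0.0048,0],[0,0,0],0]]'
python3 - <<'E'
from h import *
fr=np.load("pics/fr.npz");R=np.stack([fr["n"],fr["y"],fr["z"]]);o=sensors.get_obs();print(o["position"],o["ft_force"],(o["position"]-fr["o"])@R.T)
p,d=cams.camera("scene");cv2.imwrite("pics/s2.png",p[:,:,::-1]);crop("pics/s2.png",300,110,420,200,6,"pics/cs2.png")
E
```

```text
clock: 3.32
position: [0.6164, 0.236, 0.1184]
ee_rot: [0.803, 0.596, -0.001, -0.001]
ft_force: [-0.3, 1.2, -0.2]
grip_width: -0.002
clock: 3.58
position: [0.6118, 0.2212, 0.1187]
ee_rot: [0.803, 0.596, -0.0, -0.002]
ft_force: [1.9, 2.0, -2.2]
grip_width: 0.0
[0.61184078 0.22116606 0.11867598] [ 1.9267293   1.97410597 -2.15069842] [0.02876904 0.14694702 0.04818374]
```

View pics/cs2.png

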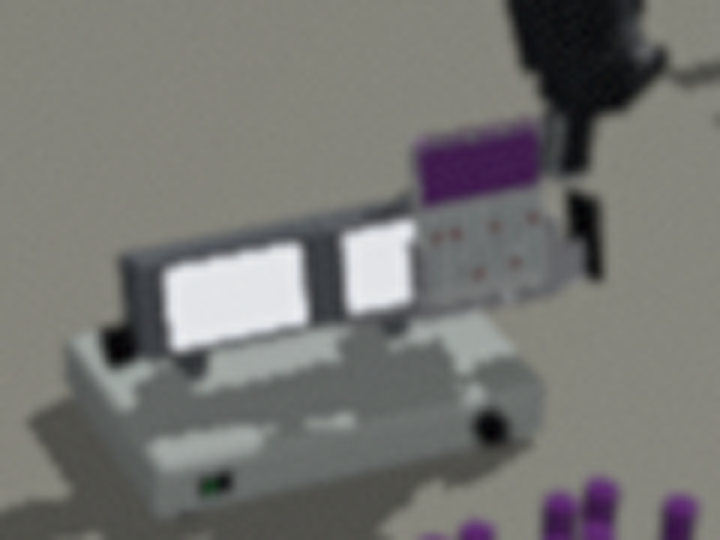

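Run:
```python
from h import *
from scipy.spatial.transform import Rotation as Ro
print(manip.tip_reach)
o=sensors.get_obs();Rt=Ro.from_quat(o["ee_rot"]).as_matrix();m=cams.camera_model("scene")
for n,p in [("tcp",[0,0,0]),("tip",[0,0,.019]),("tip-x",[-.011,0,.019]),("tip+x",[.011,0,.019])]:
    w=o["position"]+Rt@p;q=proj(m,w);print(n,w.round(4),q,(q-[300,110])*6)
p,d=cams.camera("scene");Q=dep_img(m,d);fr=np.load("pics/fr.npz");R=np.stack([fr["n"],fr["y"],fr["z"]])
for u,v in [(397,140),(397,150),(395,136),(396,133),(395,130),(390,145)]: print(u,v,((Q[v,u]-fr["o"])@R.T).round(4),Q[v,u].round(4))
p,d=cams.camera("top");cv2.imwrite("pics/t2.png",p[:,:,::-1]);crop("pics/t2.png",130,160,310,290,4.4,"pics/ct2.png")
```

```text
0.019
tcp [0.6119 0.2206 0.1187] [393.30799456 141.61293335] [559.84796739 189.67760007]
tip [0.6118 0.2206 0.0997] [392.71261542 147.23577418] [556.2756925  223.41464507]
tip-x [0.6086 0.2101 0.0997] [389.43870478 147.91977431] [536.63222869 227.51864586]
tip+x [0.615  0.2311 0.0997] [395.96994947 146.55535582] [575.8196968  219.33213491]
397 140 [-0.1863  0.2764 -0.0069] [0.4709 0.4006 0.0005]
397 150 [0.0329 0.1548 0.0219] [0.6256 0.2251 0.0949]
395 136 [0.0522 0.1405 0.0697] [0.6249 0.2104 0.1464]
396 133 [0.0525 0.1442 0.078 ] [0.6239 0.2145 0.1543]
395 130 [0.0567 0.1392 0.0882] [0.6232 0.2096 0.1653]
390 145 [0.021  0.139  0.0378] [0.6055 0.2148 0.1064]
```

View pics/ct2.png

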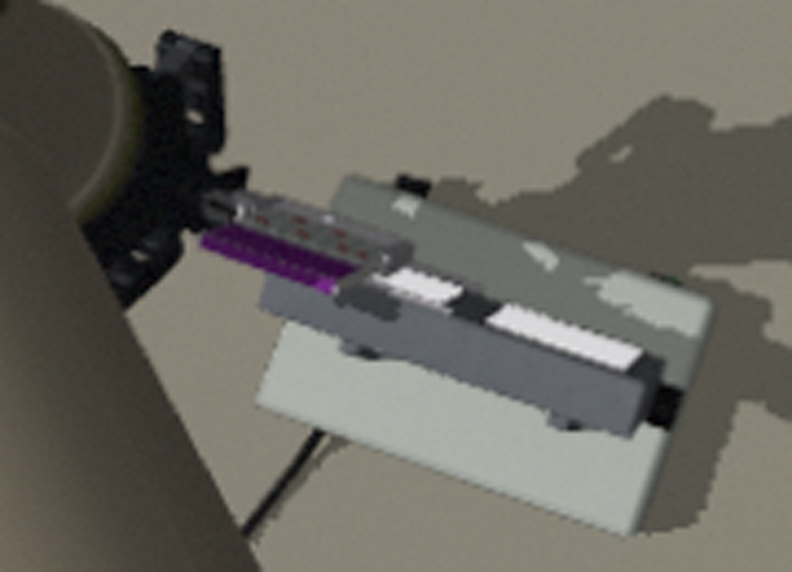

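Run:
```python
from h import *
m=cams.camera_model("wrist");p,d=cams.camera("wrist");cv2.imwrite("pics/w2.png",p[:,:,::-1]);np.savez("pics/w2.npz",d=d,**m)
crop("pics/w2.png",220,130,420,280,4,"pics/cw2.png")
```

```text
(no output)
```

View pics/cw2.png

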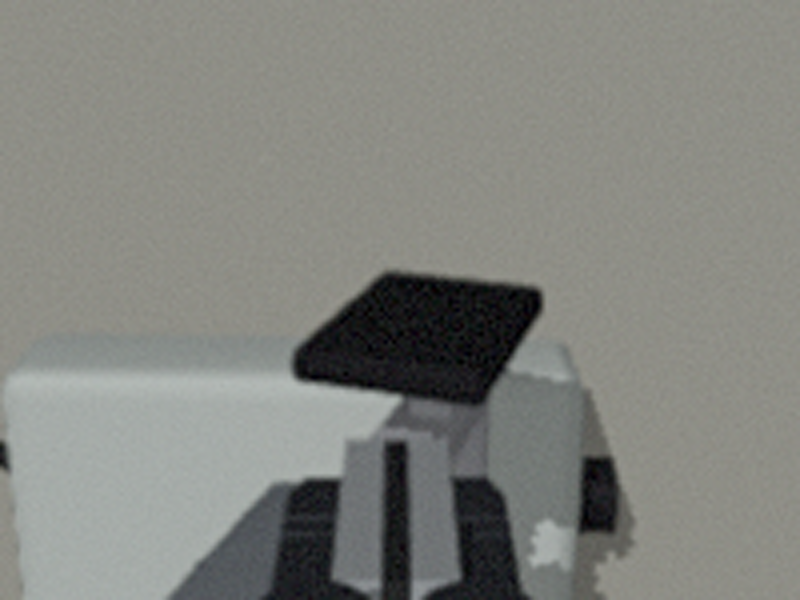

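Run:
```python
from h import *
from scipy.spatial.transform import Rotation as Ro
f=np.load("pics/w2.npz");m={k:f[k] for k in ["intrinsics","view"]};m["k1"]=float(f["k1"])
Q=dep_img(m,f["d"]);fr=np.load("pics/fr.npz");R=np.stack([fr["n"],fr["y"],fr["z"]])
o=sensors.get_obs();Rt=Ro.from_quat(o["ee_rot"]).as_matrix()
for cu,cv_ in [(362,445),(362,480),(430,445),(430,480),(362,560),(400,380),(400,320),(460,390),(460,440),(530,300)]:
    u=220+cu//4;v=130+cv_//4;w=Q[v,u];print((cu,cv_),w.round(4),"L",((w-fr["o"])@R.T).round(4),"tool",(Rt.T@(w-o["position"])).round(4))
```

```text
(362, 445) [0.6114 0.233  0.133 ] L [0.0294 0.1581 0.063 ] tool [ 0.0111 -0.0039 -0.0143]
(362, 480) [0.6118 0.2332 0.1434] L [0.033  0.1584 0.0728] tool [ 0.0114 -0.0036 -0.0248]
(430, 445) [0.6199 0.2308 0.1336] L [0.0379 0.1585 0.0609] tool [ 0.0114  0.0048 -0.015 ]
(430, 480) [0.6196 0.2304 0.1427] L [0.0405 0.1581 0.0696] tool [ 0.011   0.0045 -0.024 ]
(362, 560) [0.6123 0.2329 0.1614] L [0.039  0.1583 0.0898] tool [ 0.0113 -0.0031 -0.0427]
(400, 380) [0.6169 0.2332 0.116 ] L [0.0292 0.16   0.0452] tool [0.0129 0.0013 0.0027]
(400, 320) [0.6178 0.2358 0.0984] L [0.0238 0.1627 0.0285] tool [0.0156 0.0014 0.0202]
(460, 390) [0.6249 0.2305 0.118 ] L [0.0378 0.1597 0.0446] tool [0.0126 0.0097 0.0006]
(460, 440) [0.6204 0.2096 0.0903] L [0.0311 0.1384 0.0176] tool [-0.0087  0.0115  0.0283]
(530, 300) [0.6378 0.2289 0.0862] L [0.0403 0.162  0.0103] tool [0.0148 0.0226 0.0324]
```

Run:
```python
from h import *
from scipy.spatial.transform import Rotation as Ro
m=cams.camera_model("wrist");o=sensors.get_obs();Rt=Ro.from_quat(o["ee_rot"]).as_matrix()
# tool-frame map is constant: use current model for both
Vt=m["view"][:3,:3]@Rt; tt=m["view"][:3,:3]@o["position"]+m["view"][:3,3]
mt={"intrinsics":m["intrinsics"],"k1":m["k1"],"view":np.vstack([np.c_[Vt,tt],[0,0,0,1]])}
d0=np.load("pics/wrist0.npy");T=dep_img(mt,d0)
print("open"); 
for u,v in [(230,255),(228,262),(215,270),(205,285),(410,255),(425,270)]: print(u,v,d0[v,u],T[v,u].round(4))
for p in [[0,0,0],[.011,0,.019],[-.011,0,.019],[.011,0,0]]: print(p,proj(mt,p), (proj(mt,p)-[220,130])*4)
d=np.load("pics/w2.npz")["d"];T=dep_img(mt,d)
print("shut column u=311"); 
for v in range(225,290,4): print(v,d[v,311].round(3),T[v,311].round(4))
```

```text
open
230 255 0.13960136 [ 0.0095 -0.0421 -0.0261]
228 262 0.13655393 [ 0.0079 -0.0422 -0.0298]
215 270 0.12366733 [ 0.0111 -0.0438 -0.0423]
205 285 0.11166424 [ 0.0119 -0.0434 -0.0546]
410 255 0.13649234 [ 0.011   0.0434 -0.0289]
425 270 0.123757295 [ 0.011   0.0459 -0.0422]
[0, 0, 0] [317.84922732 248.03913364] [391.39690926 472.15653458]
[0.011, 0, 0.019] [317.89741855 218.05144392] [391.58967419 352.20577569]
[-0.011, 0, 0.019] [317.94248507 249.82323722] [391.76994029 479.2929489 ]
[0.011, 0, 0] [317.82217872 230.37332518] [391.28871486 401.49330072]
shut column u=311
225 0.169 [ 0.012  -0.0039  0.0053]
229 0.254 [-0.0241 -0.0062  0.083 ]
233 0.254 [-0.0275 -0.0062  0.082 ]
237 0.256 [-0.0315 -0.0062  0.0826]
241 0.149 [ 0.0119 -0.0034 -0.0154]
245 0.147 [ 0.0111 -0.0034 -0.0184]
249 0.141 [ 0.0117 -0.0032 -0.0239]
253 0.138 [ 0.0113 -0.0032 -0.0271]
257 0.135 [ 0.0112 -0.0031 -0.0309]
261 0.13 [ 0.012  -0.0029 -0.0359]
265 0.128 [ 0.0112 -0.0029 -0.0379]
269 0.126 [ 0.0107 -0.0028 -0.0405]
273 0.121 [ 0.0117 -0.0027 -0.0453]
277 0.12 [ 0.0103 -0.0027 -0.046 ]
281 0.113 [ 0.0128 -0.0025 -0.0528]
285 0.112 [ 0.0121 -0.0025 -0.0545]
289 0.109 [ 0.0121 -0.0024 -0.0571]
```

The finger passed above the tab. Both the wrist depth and the scene view put the shut fingertips about 31 mm higher than the nominal 19 mm ahead of the TCP, and the fingers are now against the control card's edge. I'll measure the gripper's real profile before going on.

Run:
```python
from h import *
from scipy.spatial.transform import Rotation as Ro
o=sensors.get_obs();Rt=Ro.from_quat(o["ee_rot"]).as_matrix()
for n in ["scene","top"]:
    m=cams.camera_model(n);p,d=cams.camera(n);Q=dep_img(m,d);T=(Q-o["position"])@Rt
    k=(np.abs(T[...,0])<.06)&(np.abs(T[...,1])<.09)&(T[...,2]<.03)&(T[...,2]>-.2)&(p.max(-1)<90)
    t=T[k];print(n,len(t))
    for a in np.arange(-.2,.03,.01):
        s=t[(t[:,2]>=a)&(t[:,2]<a+.01)]
        if len(s)>2: print(round(a,3),len(s),"x",s[:,0].min().round(3),s[:,0].max().round(3),"y",s[:,1].min().round(3),s[:,1].max().round(3))
d=np.load("pics/w2.npz")["d"]
```

```text
scene 1390
-0.2 46 x -0.043 0.035 y -0.008 0.044
-0.19 88 x -0.038 0.033 y -0.031 0.037
-0.18 107 x -0.039 0.035 y -0.012 0.038
-0.17 94 x -0.039 0.027 y -0.022 0.037
-0.16 97 x -0.04 0.03 y -0.016 0.039
-0.15 87 x -0.038 0.032 y -0.014 0.038
-0.14 45 x -0.036 0.016 y -0.01 0.037
-0.13 43 x -0.014 0.008 y -0.008 0.045
-0.12 87 x -0.022 0.007 y -0.035 0.049
-0.11 75 x -0.021 0.009 y -0.059 0.063
-0.1 93 x -0.019 0.01 y -0.062 0.062
-0.09 74 x -0.018 0.012 y -0.052 0.055
-0.08 73 x -0.018 0.01 y -0.053 0.048
-0.07 48 x -0.015 0.011 y -0.044 0.041
-0.06 35 x -0.014 0.012 y -0.036 0.032
-0.05 24 x -0.013 0.006 y -0.008 0.017
-0.04 34 x -0.052 0.007 y -0.013 0.014
-0.03 75 x -0.059 0.007 y -0.018 0.014
-0.02 73 x -0.059 0.006 y -0.018 0.012
-0.01 34 x -0.06 0.004 y -0.015 0.001
0.0 15 x 0.006 0.014 y -0.008 0.015
0.01 21 x 0.007 0.013 y -0.014 0.018
0.02 22 x 0.002 0.012 y -0.013 0.024
top 1513
-0.2 32 x -0.044 -0.033 y -0.026 0.027
-0.19 31 x -0.038 -0.028 y -0.025 0.025
-0.18 101 x -0.039 -0.019 y -0.029 0.031
-0.17 100 x -0.038 -0.017 y -0.032 0.033
-0.16 100 x -0.039 -0.012 y -0.033 0.035
-0.15 94 x -0.039 -0.01 y -0.035 0.035
-0.14 9 x -0.038 -0.018 y -0.033 0.029
-0.13 23 x -0.012 0.005 y -0.039 0.039
-0.12 40 x -0.013 0.005 y -0.04 0.045
-0.11 102 x -0.022 0.011 y -0.042 0.059
-0.1 123 x -0.019 0.011 y -0.054 0.061
-0.09 101 x -0.019 -0.001 y -0.055 0.053
-0.08 82 x -0.019 -0.001 y -0.051 0.042
-0.07 109 x -0.015 0.006 y -0.042 0.038
-0.06 57 x -0.015 0.003 y -0.032 0.031
-0.05 28 x -0.014 0.002 y -0.019 0.007
-0.04 96 x -0.059 -0.008 y -0.021 0.013
-0.03 67 x -0.059 -0.006 y -0.021 0.013
-0.02 54 x -0.06 -0.007 y -0.01 0.012
-0.01 33 x -0.058 -0.01 y -0.007 -0.003
0.0 36 x -0.058 0.009 y -0.014 0.002
0.01 39 x -0.059 0.013 y -0.014 0.017
0.02 56 x -0.058 0.011 y -0.006 0.021
```

```bash
python3 -m jog '[[[0.006,0.019,0],[0,0,0],0],[[0.006,0.019,0],[0,0,0],0],[[0.006,0.019,0],[0,0,0],0],[[0.001,0.004,0],[0,0,0],0]]'
python3 - <<'E'
from h import *
p,d=cams.camera("scene");cv2.imwrite("pics/s3.png",p[:,:,::-1]);crop("pics/s3.png",300,80,430,180,6,"pics/cs3.png")
E
```

```text
clock: 4.38
position: [0.6311, 0.2844, 0.1181]
ee_rot: [0.803, 0.596, -0.001, -0.002]
ft_force: [0.6, -0.1, -0.9]
grip_width: -0.002
```

View pics/cs3.png

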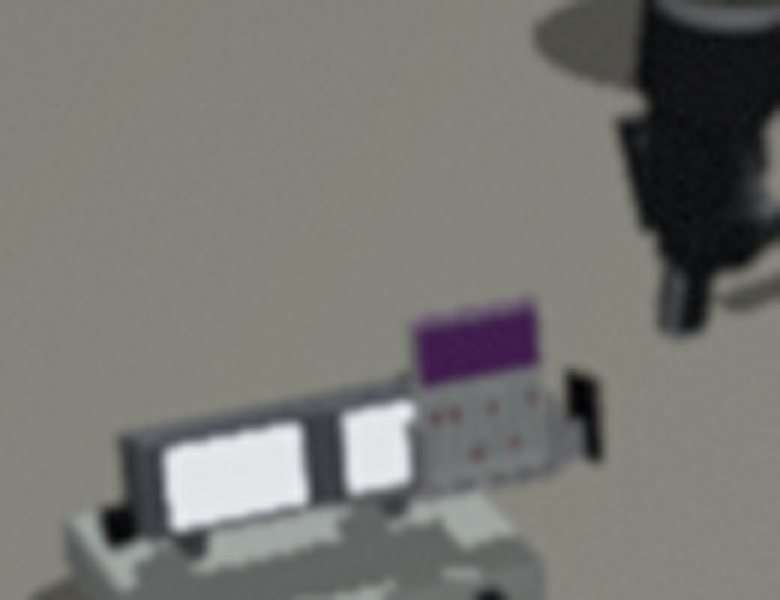

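```bash
python3 -m jog '[[[0.007,-0.002,-0.025],[0,0,0],0],[[0,0,-0.016],[0,0,0],0],[[0,0,0],[0,0,0],0]]'
python3 - <<'E'
from h import *
from scipy.spatial.transform import Rotation as Ro
o=sensors.get_obs();Rt=Ro.from_quat(o["ee_rot"]).as_matrix();m=cams.camera_model("scene")
tip=o["position"]+Rt@[0,0,-.0125];fr=np.load("pics/fr.npz");R=np.stack([fr["n"],fr["y"],fr["z"]])
print(o["position"],tip,"L",(tip-fr["o"])@R.T,"crop",(proj(m,tip)-[300,80])*6)
p,d=cams.camera("scene");cv2.imwrite("pics/s4.png",p[:,:,::-1]);crop("pics/s4.png",300,80,430,180,6,"pics/cs4.png")
E
```

```text
clock: 4.8
position: [0.6382, 0.2794, 0.0735]
ee_rot: [0.803, 0.595, -0.002, -0.001]
ft_force: [-1.0, 0.4, 0.1]
grip_width: -0.001
[0.6382366  0.27940223 0.07353121] [0.63829948 0.27941735 0.08603104] L [0.02635705 0.21042865 0.01466909] crop [673.99453349 411.55957611]
```

View pics/cs4.png

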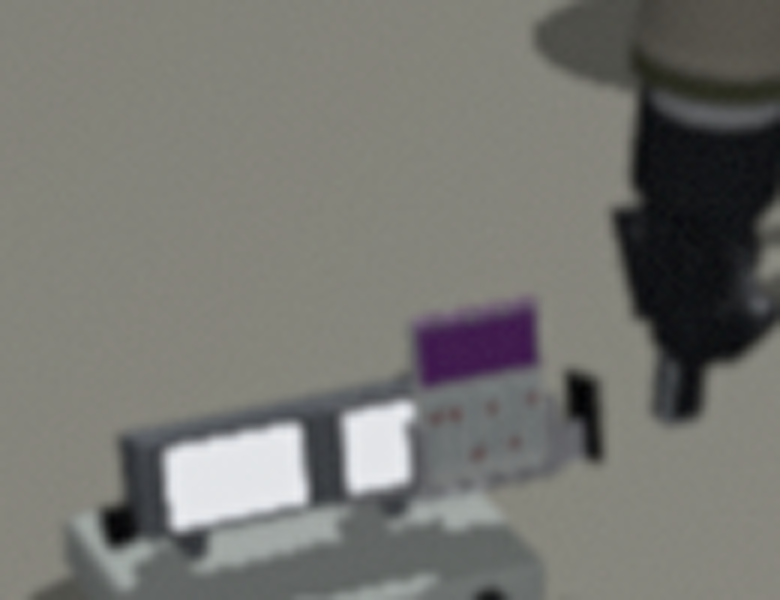

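The fingertips are now level with the tab: predicted at crop (674,411), seen at (677,418). I'll push along -y.

```bash
python3 -m jog '[[[-0.0085,-0.0275,0],[0,0,0],0],[[-0.003,-0.0095,0],[0,0,0],0],[[-0.003,-0.0095,0],[0,0,0],0],[[-0.003,-0.0095,0],[0,0,0],0]]'
python3 - <<'E'
from h import *
fr=np.load("pics/fr.npz");R=np.stack([fr["n"],fr["y"],fr["z"]]);o=sensors.get_obs();print(o["position"],o["ft_force"],(o["position"]-fr["o"])@R.T)
E
python3 -m jog '[[[-0.0015,-0.0048,0],[0,0,0],0],[[-0.0012,-0.0038,0],[0,0,0],0]]'
python3 - <<'E'
from h import *
fr=np.load("pics/fr.npz");R=np.stack([fr["n"],fr["y"],fr["z"]]);o=sensors.get_obs();print(o["position"],o["ft_force"],(o["position"]-fr["o"])@R.T)
p,d=cams.camera("scene");cv2.imwrite("pics/s5.png",p[:,:,::-1]);crop("pics/s5.png",300,80,430,180,6,"pics/cs5.png")
E
```

```text
clock: 5.35
position: [0.6209, 0.2249, 0.0762]
ee_rot: [0.803, 0.596, 0.0, -0.002]
ft_force: [1.4, 1.8, -2.0]
grip_width: -0.001
[0.62092146 0.22486001 0.07615505] [ 1.39334243  1.83344165 -2.00956971] [0.02296701 0.15317178 0.00538511]
clock: 5.6
position: [0.6181, 0.2161, 0.0764]
ee_rot: [0.803, 0.596, 0.001, -0.002]
ft_force: [1.1, 2.5, -2.5]
grip_width: -0.002
[0.61809378 0.21610721 0.07642244] [ 1.11774475  2.48372594 -2.50927299] [0.02295376 0.1439741  0.00567023]
```

View pics/cs5.png

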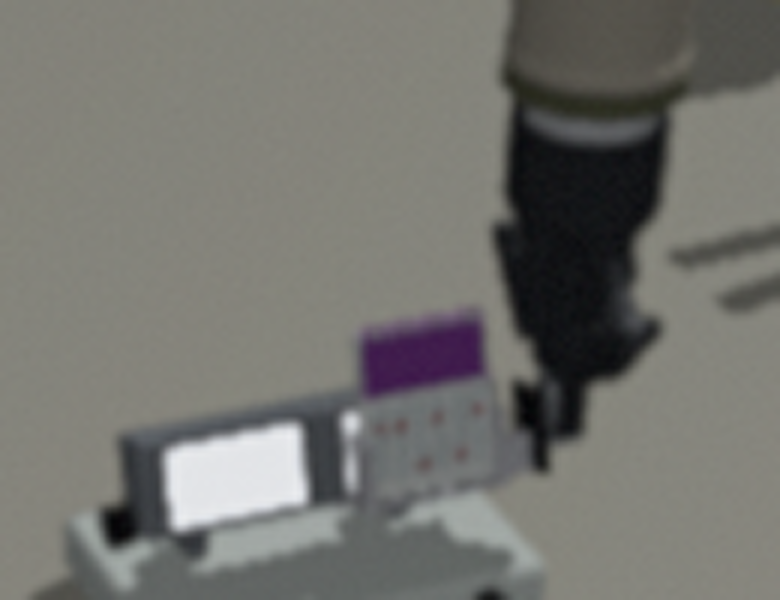

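The push is working: about 8–9 mm of the control window is still bare (crop x 343–360). I'll continue in small steps.

```bash
python3 -m jog '[[[-0.0012,-0.0038,0],[0,0,0],0],[[-0.0009,-0.0029,0],[0,0,0],0]]'
python3 -m jog '[[[-0.0006,-0.0019,0],[0,0,0],0]]'
python3 -m jog '[[[-0.0006,-0.0019,0],[0,0,0],0]]'
python3 - <<'E'
from h import *
fr=np.load("pics/fr.npz");R=np.stack([fr["n"],fr["y"],fr["z"]]);o=sensors.get_obs();print(o["position"],o["ft_force"],(o["position"]-fr["o"])@R.T)
E
```

```text
clock: 5.9
position: [0.616, 0.2096, 0.0766]
ee_rot: [0.803, 0.596, 0.001, -0.002]
ft_force: [4.6, 9.6, -3.7]
grip_width: 0.003
clock: 6.02
position: [0.616, 0.2096, 0.0768]
ee_rot: [0.802, 0.597, 0.003, -0.003]
ft_force: [9.3, 12.1, -8.7]
grip_width: -0.001
clock: 6.15
position: [0.616, 0.2098, 0.0769]
ee_rot: [0.802, 0.597, 0.005, -0.004]
ft_force: [8.8, 9.3, -7.5]
grip_width: 0.0
[0.61595576 0.20981743 0.07693897] [ 8.83516485  9.30632163 -7.53782744] [0.0229471  0.13733312 0.00621493]
```

```bash
python3 -m jog '[[[-0.0006,-0.0019,0],[0,0,0],0],[[0,0,0],[0,0,0],0],[[0.002,0.006,0],[0,0,0],0],[[0.009,0.029,0],[0,0,0],0],[[0.004,0.012,0.02],[0,0,0],0]]'
python3 - <<'E'
from h import *
p,d=cams.camera("scene");cv2.imwrite("pics/s6.png",p[:,:,::-1]);crop("pics/s6.png",300,80,430,180,6,"pics/cs6.png")
E
```

```text
clock: 6.78
position: [0.6309, 0.2556, 0.0956]
ee_rot: [0.802, 0.597, 0.004, -0.004]
ft_force: [0.2, -0.2, 0.0]
grip_width: 0.003
```

View pics/cs6.png

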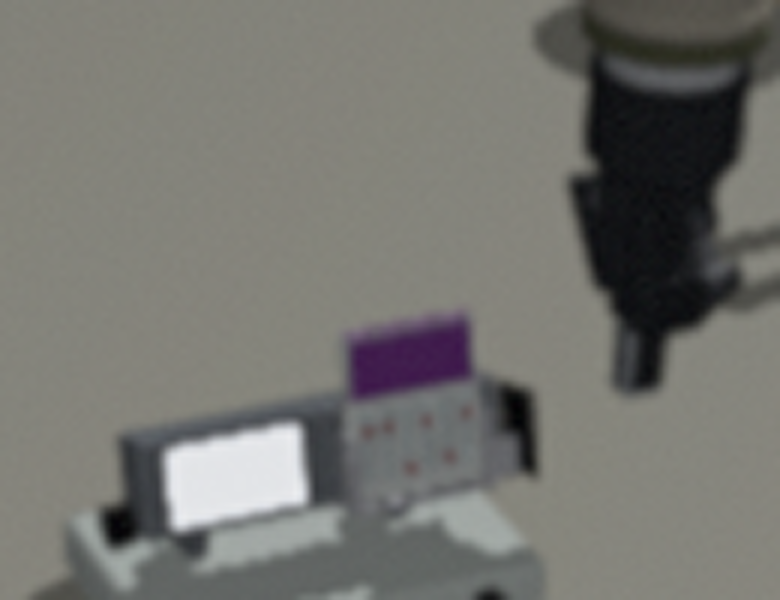

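The carriage is home: the card covers the whole control window, the finger stopped at y = 0.137 (expected about 0.136), the force rose, and the head didn't move. Next is the rack.

```bash
python3 -m jog '[[[0,0,0.06],[0,0,0],0],[[0,0,0.06],[0,0,0],20],[[-0.012,-0.051,0.01],[0,0,0.13],40],[[-0.012,-0.051,0],[0,0,0.13],40],[[-0.012,-0.051,0],[0,0,0.13],40]]'
python3 -m jog '[[[-0.012,-0.051,0],[0,0,0],40],[[-0.012,-0.051,0],[0,0,0],40],[[-0.012,-0.051,0],[0,0,0],40],[[-0.012,-0.051,0],[0,0,0],40],[[0,0,0],[0,0,0],40]]'
python3 - <<'E'
from h import *
o=sensors.get_obs();print(o["position"],o["ee_rot"])
m=cams.camera_model("wrist");p,d=cams.camera("wrist");cv2.imwrite("pics/w3.png",p[:,:,::-1]);np.savez("pics/w3.npz",d=d,**m)
E
```

```text
clock: 7.45
position: [0.594, 0.1049, 0.2325]
ee_rot: [0.664, 0.747, 0.006, -0.004]
ft_force: [1.2, -1.9, -0.8]
grip_width: 0.397
clock: 8.07
position: [0.5414, -0.1139, 0.2316]
ee_rot: [0.668, 0.744, 0.003, -0.002]
ft_force: [-0.1, 1.2, 0.4]
grip_width: 0.402
[ 0.54143338 -0.11389684  0.23157963] [ 0.66768284  0.74443607  0.00310332 -0.00222182]
```

View pics/w3.png

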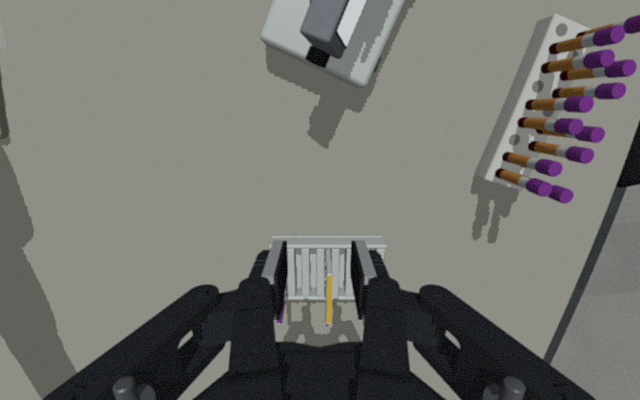

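The rack is square in the picture (yaw about 6°), with the yellow card at (329,300). The purple card at (280,315) is half hidden by a finger, so I'll move closer to clear it.

```bash
python3 -m jog '[[[-0.017,-0.055,0],[0,0,0],40],[[-0.017,-0.055,0],[0,0,0],40],[[0,0,0],[0,0,0],40]]'
python3 - <<'E'
from h import *
o=sensors.get_obs();print(o["position"],o["ee_rot"])
m=cams.camera_model("wrist");p,d=cams.camera("wrist");cv2.imwrite("pics/w4.png",p[:,:,::-1]);np.savez("pics/w4.npz",d=d,**m)
h=cv2.cvtColor(cv2.imread("pics/w4.png"),cv2.COLOR_BGR2HSV);Q=dep_img(m,d)
k=(h[...,0]>135)&(h[...,0]<160)&(h[...,1]>100)&(np.hypot(Q[...,0]-.508,Q[...,1]+.256)<.06)
q=Q[k];print(k.sum(),q.min(0),q.max(0))
t=q[q[:,2]>.087];print("top",len(t),t.mean(0),np.percentile(t,[1,99],axis=0));dd=t[:,:2]-t[:,:2].mean(0);w,v=np.linalg.eigh(dd.T@dd);print(np.degrees(np.arctan2(v[1,1],v[0,1])))
v_,u_=np.where(k);print(u_.min(),u_.max(),v_.min(),v_.max())
crop("pics/w4.png",220,80,420,230,4,"pics/cw4.png")
E
```

```text
clock: 8.5
position: [0.5081, -0.2193, 0.2319]
ee_rot: [0.664, 0.748, 0.004, -0.002]
ft_force: [0.5, 0.5, 0.5]
grip_width: 0.401
[ 0.50811531 -0.2193198   0.23194362] [ 0.66381292  0.74788331  0.00421466 -0.0022807 ]
529 [ 0.45823582 -0.28677522  0.04743676] [ 0.55712222 -0.19867435  0.33731324]
top 527 [ 0.5059538  -0.23806867  0.18670331] [[ 0.46099162 -0.28559676  0.09146054]
 [ 0.55602584 -0.20002433  0.33404545]]
107.8593958018835
149 473 190 399
```

View pics/w4.png

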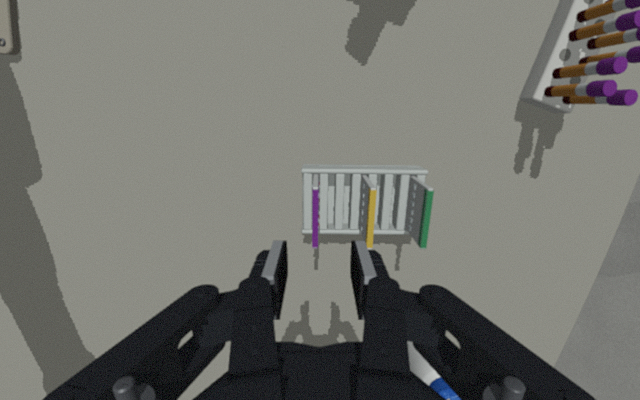

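Now the purple card's top strip is clear, from (316,188) to (316,247), between the fingers' centreline (u≈318).

Run:
```python
from h import *
from scipy.spatial.transform import Rotation as Ro
f=np.load("pics/w4.npz");m={k:f[k] for k in ["intrinsics","view"]};m["k1"]=float(f["k1"])
Q=dep_img(m,f["d"]);h=cv2.cvtColor(cv2.imread("pics/w4.png"),cv2.COLOR_BGR2HSV)
k=np.zeros(h.shape[:2],bool);k[183:252,308:326]=True
k&=(h[...,0]>135)&(h[...,0]<160)&(h[...,1]>100)&(Q[...,2]>.085)&(Q[...,2]<.1)
t=Q[k];print(len(t),t.mean(0),np.percentile(t,[1,50,99],axis=0))
A=np.c_[t[:,1],np.ones(len(t))];s=np.linalg.lstsq(A,t[:,0],rcond=None)[0];print("dx/dy",s,"yaw deg",np.degrees(np.arctan(-s[0])), "x at -.256",s[0]*-.256+s[1])
o=sensors.get_obs();Rt=Ro.from_quat(o["ee_rot"]).as_matrix();print(Rt)
mt=cams.camera_model("wrist")
print("tip center px", proj(mt,o["position"]+Rt@[0,0,-.02]))
# stereo check w top image: triangulate strip ends
top=cams.camera_model("top")
for uv,n in [((316,188),"farY"),((316,247),"nearY")]: print(deproj(m,*uv,f["d"][uv[1]+ (2 if n=="farY" else -2),uv[0]]))
print(tri([m,top],[(316.5,187.5),(360+186/6,190+447/6)]),tri([m,top],[(316,247),(360+376/6,190+434/6)]))
```

```text
294 [ 0.50936484 -0.25491178  0.09279621] [[ 0.50413884 -0.28648966  0.09138242]
 [ 0.50921307 -0.25489838  0.09279516]
 [ 0.51480288 -0.22341365  0.0943607 ]]
dx/dy [-0.10784523  0.48187382] yaw deg 6.15528710223458 x at -.256 0.5094821980236073
[[-0.1224125   0.99247512  0.00288261]
 [ 0.99242903  0.12237654  0.01042106]
 [ 0.00998988  0.00413645 -0.99994154]]
tip center px [317.60297738 265.75547172]
[ 0.50658841 -0.22111797  0.09329066]
[ 0.51428236 -0.28734389  0.0934545 ]
[ 0.50602458 -0.2289449   0.06369247] [ 0.51239275 -0.29419269  0.08068263]
```

```bash
python3 -m jog '[[[0.001,-0.036,0],[0,0,-0.015],40],[[0,0,-0.05],[0,0,0],40],[[0,0,-0.03],[0,0,0],40],[[0,0,0],[0,0,0],40]]'
python3 - <<'E'
from h import *
o=sensors.get_obs();print(o["position"],o["ee_rot"],o["ft_force"])
m=cams.camera_model("wrist");p,d=cams.camera("wrist");cv2.imwrite("pics/w5.png",p[:,:,::-1]);np.savez("pics/w5.npz",d=d,**m)
crop("pics/w5.png",220,170,420,320,4,"pics/cw5.png")
E
```

```text
clock: 9.05
position: [0.5149, -0.2432, 0.1517]
ee_rot: [0.663, 0.748, 0.007, -0.002]
ft_force: [0.3, -0.1, 0.1]
grip_width: 0.398
[ 0.51495    -0.24319692  0.15168968] [ 0.66332819  0.74829716  0.00669385 -0.00150524] [ 0.33344377 -0.08850872  0.11068593]
```

View pics/cw5.png

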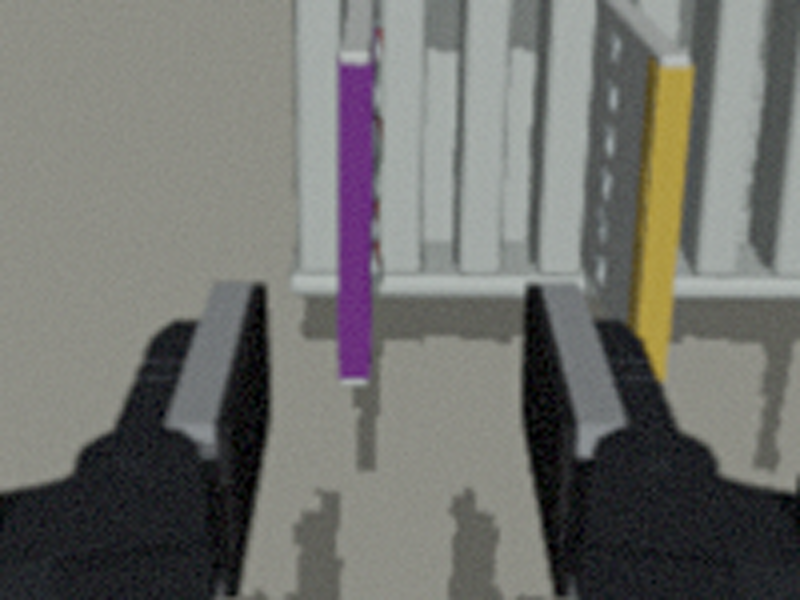

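```bash
cat >> h.py <<'E'
from scipy.spatial.transform import Rotation as Ro
def delta(pos,Rgoal):
    o=sensors.get_obs();R=Ro.from_quat(o["ee_rot"])
    print("pos",o["position"].round(4),"d",(np.asarray(pos)-o["position"]).round(4),"turn",(Ro.from_matrix(Rgoal)*R.inv()).as_rotvec().round(4),"F",o["ft_force"].round(1),"g",round(o["grip_width"],3),"t",round(o["clock"],2))
def down(deg):
    a=np.radians(deg);x=np.array([np.cos(a),np.sin(a),0]);z=np.array([0,0,-1.]);return np.stack([x,np.cross(z,x),z],1)
E
python3 -c "
from h import *
delta([.509,-.255,.052],down(96.15))"
```

```text
pos [ 0.5158 -0.2431  0.1531] d [-0.0068 -0.0119 -0.1011] turn [-0.0112  0.0086 -0.0134] F [0.6 0.7 0.3] g 0.402 t 9.1
```

```bash
python3 -m jog '[[[-0.007,-0.012,0],[-0.011,0.009,-0.013],40],[[0,0,0],[0,0,0],40]]'
python3 -c "
from h import *
delta([.509,-.255,.052],down(96.15))"
```

```text
clock: 9.35
position: [0.5102, -0.2551, 0.156]
ee_rot: [0.668, 0.744, -0.0, 0.002]
ft_force: [0.8, 0.8, 0.4]
grip_width: 0.4
pos [ 0.5102 -0.2551  0.156 ] d [-1.20e-03  1.00e-04 -1.04e-01] turn [ 0.0024  0.0021 -0.0014] F [0.8 0.8 0.4] g 0.4 t 9.35
```

```bash
python3 -m jog '[[[-0.001,0,-0.03],[0.002,0.002,0],40],[[0,0,-0.03],[0,0,0],40],[[0,0,-0.02],[0,0,0],40],[[0,0,-0.005],[0,0,0],40],[[0,0,0],[0,0,0],40]]'
python3 - <<'E'
from h import *
delta([.509,-.255,.052],down(96.15))
m=cams.camera_model("wrist");p,d=cams.camera("wrist");cv2.imwrite("pics/w6.png",p[:,:,::-1])
crop("pics/w6.png",220,170,420,320,4,"pics/cw6.png")
E
```

```text
clock: 9.98
position: [0.512, -0.2565, 0.0738]
ee_rot: [0.668, 0.744, 0.001, 0.004]
ft_force: [-0.0, 1.1, 1.2]
grip_width: 0.405
pos [ 0.512  -0.2565  0.0738] d [-0.003   0.0015 -0.0218] turn [ 0.0047  0.007  -0.    ] F [-0.   1.1  1.2] g 0.405 t 9.97
```

View pics/cw6.png

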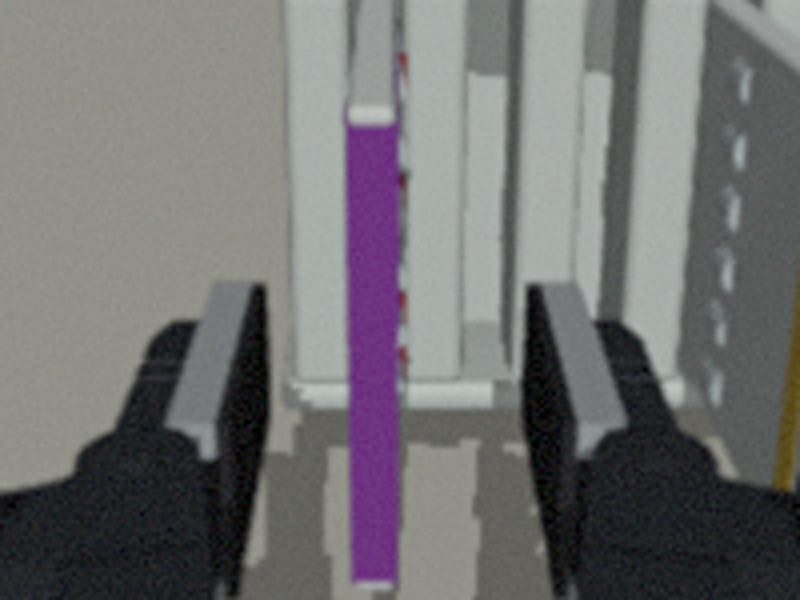

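The card stands between the pads, 3 mm off their centre, which agrees with the computed offset. I'll finish the approach.

```bash
python3 -m jog '[[[-0.003,0.0015,-0.01],[0.005,0.007,0],40],[[0,0,-0.01],[0,0,0],40],[[0,0,-0.001],[0,0,0],40],[[0,0,0],[0,0,0],40]]'
python3 - <<'E'
from h import *
delta([.509,-.255,.052],down(96.15))
E
```

```text
clock: 10.52
position: [0.5096, -0.2554, 0.053]
ee_rot: [0.668, 0.744, 0.0, 0.001]
ft_force: [0.8, -0.0, 0.0]
grip_width: 0.399
pos [ 0.5096 -0.2554  0.053 ] d [-0.0006  0.0004 -0.001 ] turn [0.0007 0.0015 0.0003] F [ 0.8 -0.   0. ] g 0.399 t 10.53
```

```bash
python3 -m jog '[[[0,0,0],[0,0,0],20],[[0,0,0],[0,0,0],5],[[0,0,0],[0,0,0],0],[[0,0,0],[0,0,0],0],[[0,0,0],[0,0,0],0]]' 40
python3 - <<'E'
from h import *
delta([.509,-.255,.052],down(96.15))
m=cams.camera_model("wrist");p,d=cams.camera("wrist");cv2.imwrite("pics/w7.png",p[:,:,::-1])
crop("pics/w7.png",220,170,420,320,4,"pics/cw7.png")
E
```

```text
clock: 11.15
position: [0.5099, -0.2555, 0.0535]
ee_rot: [0.668, 0.744, 0.0, 0.001]
ft_force: [1.0, -0.4, -0.4]
grip_width: 0.064
pos [ 0.5099 -0.2555  0.0535] d [-0.0009  0.0005 -0.0015] turn [0.0012 0.0022 0.0002] F [ 1.  -0.4 -0.4] g 0.064 t 11.15
```

View pics/cw7.png

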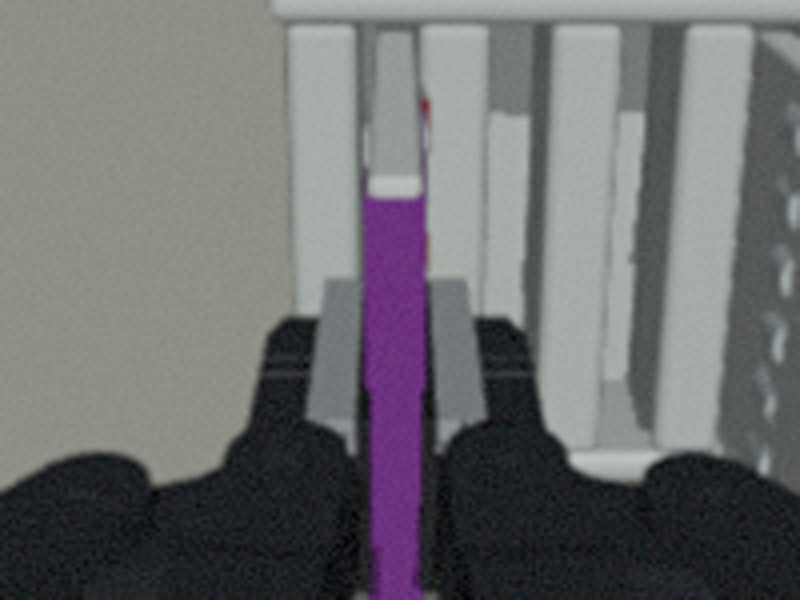

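The card is gripped (opening 5.4 mm, pads about 26 mm below its top). I'll lift it straight up.

```bash
python3 -m jog '[[[0,0,0.015],[0,0,0],0],[[0,0,0.025],[0,0,0],0],[[0,0,0.03],[0,0,0],0],[[0,0,0.05],[0,0,0],0],[[0,0,0.05],[0,0,0],0]]'
python3 - <<'E'
from h import *
delta([.509,-.255,.052],down(96.15))
p,d=cams.camera("scene");cv2.imwrite("pics/s7.png",p[:,:,::-1]);crop("pics/s7.png",190,120,320,220,6,"pics/cs7.png")
E
```

```text
clock: 11.82
position: [0.508, -0.254, 0.2291]
ee_rot: [0.668, 0.744, 0.0, -0.001]
ft_force: [1.1, -0.3, 0.8]
grip_width: 0.065
pos [ 0.508  -0.254   0.2291] d [ 0.001  -0.001  -0.1771] turn [-0.0017 -0.0014 -0.0011] F [ 1.1 -0.3  0.8] g 0.065 t 11.82
```

View pics/cs7.png

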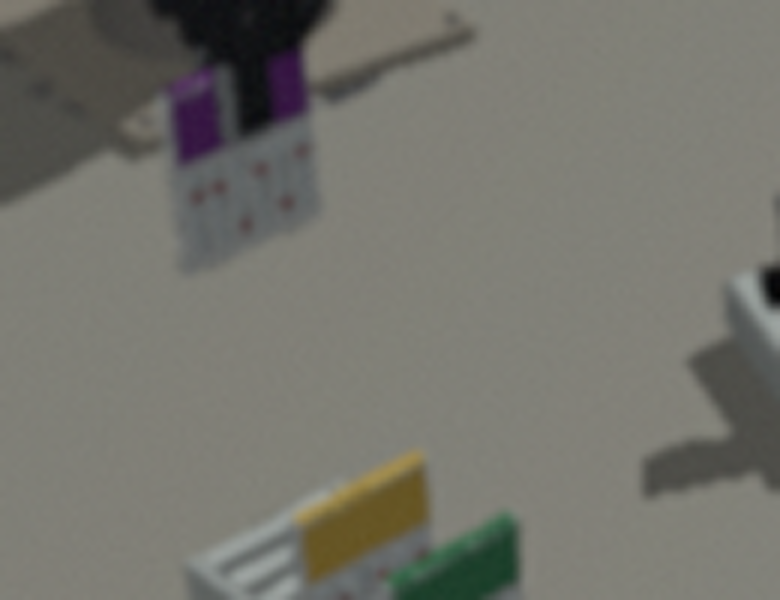

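The card is out of the rack, label towards the technician. I'll measure it in the hand and compute the goal.

Run:
```python
from h import *
fr=np.load("pics/fr.npz");n,y,z,o0=[fr[k] for k in "nyzo"]
o=sensors.get_obs();Rt=Ro.from_quat(o["ee_rot"]).as_matrix()
m=cams.camera_model("scene");p,d=cams.camera("scene");Q=dep_img(m,d);T=(Q-o["position"])@Rt
k=(np.abs(T[...,0])<.045)&(np.abs(T[...,1])<.012)&(T[...,2]<.06)&(T[...,2]>-.045)&(p.max(-1)>75)
t=T[k];print(len(t),np.percentile(t,[1,50,99],axis=0).round(4))
k2=k&(T[...,2]>-.005)&(T[...,2]<.043)&(np.abs(T[...,0])<.033);q=T[k2];c=q.mean(0);v=np.linalg.svd(q-c)[2][2];print("plane",c.round(4),v.round(4))
V=cams.camera_model("wrist")["view"];print("cam",Rt.T@(-V[:3,:3].T@V[:3,3]-o["position"]))
R=np.stack([y,n,-z],1);W=o0+n*.018+y*-.0255+z*.025;print("W",W)
G=W+.003*n+.019*z;np.savez("pics/goal.npz",R=R,W=W,G=G)
print("G",G);delta(G+.05*n,R)
```

```text
534 [[-0.0356 -0.0047 -0.0395]
 [-0.0068  0.001   0.0139]
 [ 0.0345  0.007   0.0442]]
plane [-0.0011  0.0013  0.0182] [-0.0028  0.9999  0.0142]
cam [ 0.07697691  0.0006656  -0.14813557]
W [0.55759729 0.05744193 0.09330895]
G [0.5547726  0.05832073 0.1123155 ]
pos [ 0.5107 -0.2547  0.2333] d [ 0.0896  0.2989 -0.1057] turn [-0.0263 -0.3062 -0.4062] F [ 0.1  1.  -0.8] g 0.06 t 11.93
```

```bash
python3 -m jog '[[[0.015,0.05,0.005],[-0.005,-0.06,-0.08],0],[[0.015,0.05,0],[-0.005,-0.06,-0.08],0],[[0.015,0.05,0],[-0.005,-0.06,-0.08],0],[[0.015,0.05,0],[-0.005,-0.06,-0.08],0],[[0.015,0.05,0],[-0.005,-0.06,-0.08],0]]'
python3 - <<'E'
from h import *
g=np.load("pics/goal.npz");fr=np.load("pics/fr.npz");delta(g["G"]+.05*fr["n"],g["R"])
E
```

```text
clock: 12.55
position: [0.5872, -0.0019, 0.2431]
ee_rot: [0.799, 0.58, 0.095, 0.128]
ft_force: [1.1, 0.2, -0.4]
grip_width: 0.061
pos [ 0.5872 -0.0019  0.2431] d [ 0.013   0.0461 -0.1155] turn [-0.0003  0.0096  0.0137] F [ 1.1  0.2 -0.4] g 0.061 t 12.55
```

```bash
python3 -m jog '[[[0.013,0.046,0],[0,0.01,0.014],0],[[0,0,-0.05],[0,0,0],0],[[0,0,-0.03],[0,0,0],0],[[0,0,0],[0,0,0],0]]'
python3 - <<'E'
from h import *
g=np.load("pics/goal.npz");fr=np.load("pics/fr.npz");delta(g["G"]+.05*fr["n"],g["R"])
o=sensors.get_obs();Rt=Ro.from_quat(o["ee_rot"]).as_matrix();V=cams.camera_model("wrist")["view"];print("cam",Rt.T@(-V[:3,:3].T@V[:3,3]-o["position"]))
p,d=cams.camera("scene");cv2.imwrite("pics/s8.png",p[:,:,::-1]);crop("pics/s8.png",300,80,430,180,6,"pics/cs8.png")
p,d=cams.camera("wrist");cv2.imwrite("pics/w8.png",p[:,:,::-1])
E
```

```text
clock: 13.05
position: [0.6002, 0.0535, 0.1653]
ee_rot: [0.792, 0.589, 0.095, 0.126]
ft_force: [-0.1, 0.4, -0.0]
grip_width: 0.066
pos [0.6002 0.0535 0.1653] d [ 0.     -0.0093 -0.0376] turn [ 0.0005  0.0058 -0.0097] F [-0.1  0.4 -0. ] g 0.066 t 13.05
cam [ 0.07725359  0.00067767 -0.15091195]
```

View pics/cs8.png

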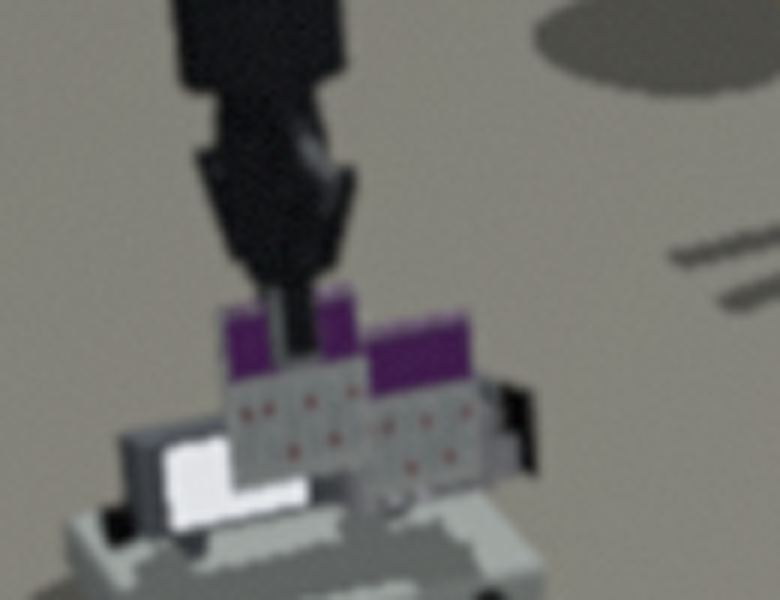

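View pics/w8.png

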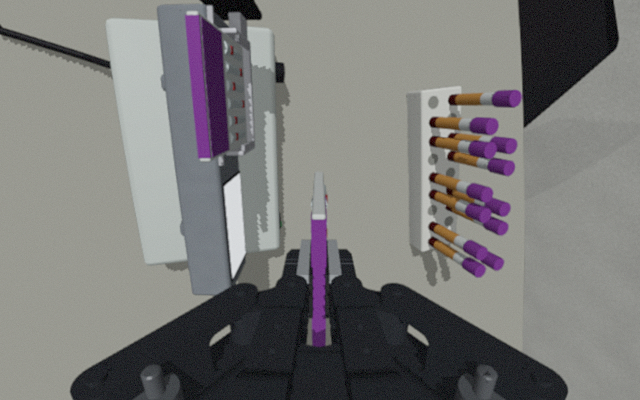

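The wrist view is good: the held card is at u≈318, the head's top at (200,220) and the bare window at (235,225). I'll check the head frame against this view.

Run:
```python
from h import *
fr=np.load("pics/fr.npz");R=np.stack([fr["n"],fr["y"],fr["z"]])
m=cams.camera_model("wrist");p,d=cams.camera("wrist");L=(dep_img(m,d)-fr["o"])@R.T
def st(n,k): print(n,k.sum(),np.percentile(L[k],[3,50,97],axis=0).round(4).tolist())
M=np.zeros(d.shape,bool);M[20:290,150:240]=1
st("head top",M&(np.abs(L[...,2]-.05)<.008)&(np.abs(L[...,0]-.003)<.02))
w=M.copy();w[:180]=0;w&=p.min(-1)>170;w&=(np.abs(L[...,0]-.018)<.012)&(L[...,2]>0);w[:,:225]=0;st("window",w)
ys,xs=np.where(w);A=L[w];c=A.mean(0);print(np.linalg.svd(A-c)[2][2])
h=cv2.cvtColor(p,cv2.COLOR_RGB2HSV);k=M&(h[...,0]>135)&(h[...,0]<160)&(h[...,1]>100)&(np.abs(L[...,2]-.084)<.008)
st("ctrl top",k)
e=M&(np.abs(L[...,2]-.05)<.006)&(np.abs(L[...,0]-.003)<.017);print("y end",np.percentile(L[e][:,1],[.5,1,2]))
print("tilt of head top:",np.linalg.svd(L[e]-L[e].mean(0))[2][2])
```

```text
head top 9685 [[-0.01, -0.0608, 0.0464], [0.0013, 0.0125, 0.0505], [0.0189, 0.1036, 0.0518]]
window 1172 [[0.0184, -0.0559, 0.0089], [0.0191, -0.02, 0.0322], [0.0196, 0.0078, 0.0459]]
[-0.99984179  0.00179829  0.01769649]
ctrl top 2308 [[0.0199, 0.0381, 0.0769], [0.0238, 0.0705, 0.0846], [0.0264, 0.0983, 0.086]]
y end [-0.0654899  -0.06457795 -0.06250263]
tilt of head top: [4.16129739e-02 8.44182485e-04 9.99133448e-01]
```

Run:
```python
from h import *
fr=np.load("pics/fr.npz");y=fr["y"];l=.302;nh=np.array([y[1],-y[0],0]);n=nh*np.cos(l)+np.array([0,0,np.sin(l)]);z=np.cross(n,y)
W=fr["o"]+fr["n"]*.0185+y*-.0255+fr["z"]*.025
R=np.stack([y,n,-z],1);G=W+.003*n+.019*z;np.savez("pics/goal.npz",R=R,W=W,G=G,n=n,y=y,z=z);print(W,G,n,z)
delta(G+.03*n,R)
```

```text
[0.55805182 0.05730053 0.09346196] [0.55539068 0.05812843 0.11249438] [ 0.91164334 -0.28362237  0.29743029] [-0.28400333  0.08835659  0.95474354]
pos [0.6021 0.053  0.1683] d [-0.0194 -0.0034 -0.0469] turn [ 0.0032  0.0193 -0.0083] F [0.6 0.4 0.5] g 0.065 t 13.2
```

```bash
python3 -m jog '[[[0,-0.003,-0.025],[0.003,0.019,-0.008],0],[[-0.01,0,-0.015],[0,0,0],0],[[-0.005,0,-0.005],[0,0,0],0],[[0,0,0],[0,0,0],0]]'
python3 - <<'E'
from h import *
g=np.load("pics/goal.npz");delta(g["G"]+.03*g["n"],g["R"])
p,d=cams.camera("scene");cv2.imwrite("pics/s9.png",p[:,:,::-1]);crop("pics/s9.png",300,80,430,180,6,"pics/cs9.png")
p,d=cams.camera("wrist");cv2.imwrite("pics/w9.png",p[:,:,::-1])
E
```

```text
clock: 13.7
position: [0.5887, 0.0495, 0.1277]
ee_rot: [0.796, 0.585, 0.092, 0.124]
ft_force: [-0.6, 0.1, 0.7]
grip_width: 0.064
pos [0.5887 0.0495 0.1277] d [-0.0059  0.0002 -0.0063] turn [0.0012 0.0078 0.0015] F [-0.6  0.1  0.7] g 0.064 t 13.7
```

View pics/cs9.png

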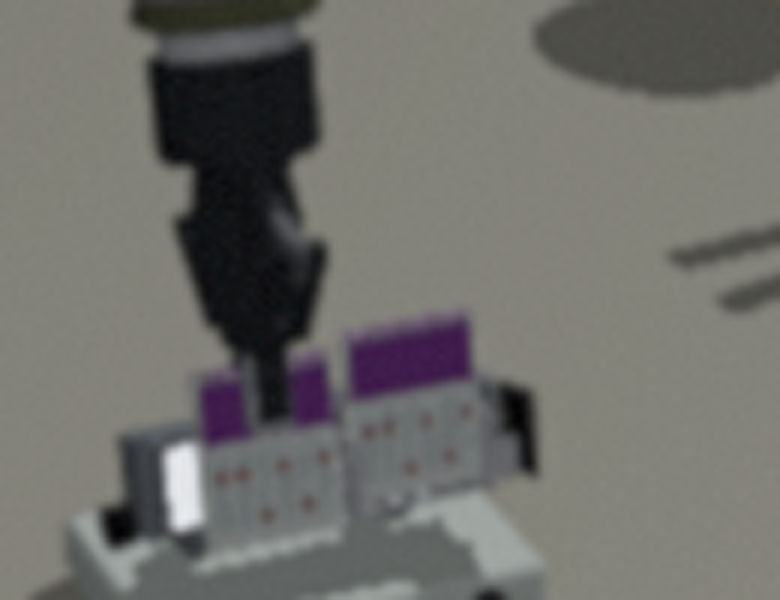

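View pics/w9.png

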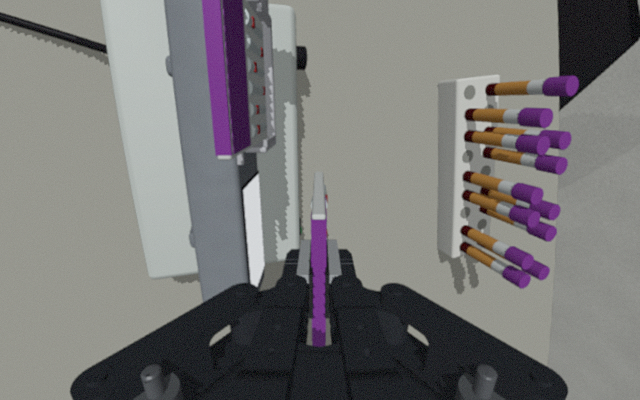

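Both views agree with the plan. I'm closing in along the face normal, leaving about 9 mm.

```bash
python3 -m jog '[[[-0.0125,0.003,-0.006],[0.001,0.008,0.0015],0],[[-0.0125,0.003,-0.006],[0,0,0],0],[[0,0,0],[0,0,0],0]]'
python3 - <<'E'
from h import *
g=np.load("pics/goal.npz");delta(g["G"]+.008*g["n"],g["R"])
fr=np.load("pics/fr.npz")
m=cams.camera_model("wrist");p,d=cams.camera("wrist");cv2.imwrite("pics/w10.png",p[:,:,::-1]);crop("pics/w10.png",180,130,380,280,4,"pics/cw10.png")
p,d=cams.camera("top");cv2.imwrite("pics/t10.png",p[:,:,::-1]);crop("pics/t10.png",160,170,300,290,5,"pics/ct10.png")
E
```

```text
clock: 14.18
position: [0.5626, 0.0564, 0.1159]
ee_rot: [0.796, 0.586, 0.09, 0.121]
ft_force: [0.1, -0.4, -0.0]
grip_width: 0.067
pos [0.5626 0.0564 0.1159] d [ 0.0001 -0.0005 -0.001 ] turn [-0.0001  0.0007 -0.0005] F [ 0.1 -0.4 -0. ] g 0.067 t 14.18
```

View pics/cw10.png

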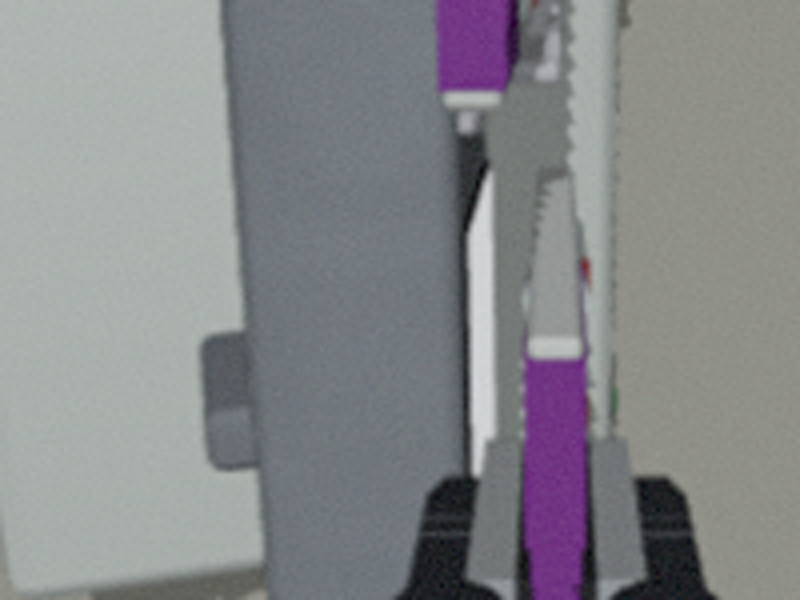

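```bash
python3 -m jog '[[[-0.0036,0.001,-0.002],[0,0,0],0],[[0,0,0],[0,0,0],0]]'
python3 -c "
from h import *
g=np.load('pics/goal.npz');delta(g['G']+.004*g['n'],g['R'])"
python3 -m jog '[[[-0.0018,0.0006,-0.0006],[0,0,0],0],[[0,0,0],[0,0,0],0]]'
python3 -c "
from h import *
g=np.load('pics/goal.npz');delta(g['G']+.002*g['n'],g['R'])"
```

```text
clock: 14.52
position: [0.5604, 0.0571, 0.1146]
ee_rot: [0.796, 0.586, 0.09, 0.122]
ft_force: [0.1, 0.2, -1.1]
grip_width: 0.066
pos [0.5604 0.0571 0.1146] d [-0.0013 -0.0001 -0.0009] turn [-0.0008  0.0023  0.0005] F [ 0.1  0.2 -1.1] g 0.066 t 14.53
clock: 14.78
position: [0.5587, 0.0577, 0.1141]
ee_rot: [0.796, 0.586, 0.09, 0.121]
ft_force: [0.5, -0.6, 0.3]
grip_width: 0.062
pos [0.5587 0.0577 0.1141] d [-0.0015 -0.0002 -0.001 ] turn [-0.001   0.0024  0.0006] F [ 0.5 -0.6  0.3] g 0.062 t 14.78
```

```bash
python3 -m jog '[[[-0.0018,0.0006,-0.0012],[0,0.002,0],0],[[0,0,0],[0,0,0],0]]'
python3 -m jog '[[[-0.0014,0.0004,-0.0005],[0,0,0],0],[[0,0,0],[0,0,0],0]]'
python3 -c "
from h import *
g=np.load('pics/goal.npz');delta(g['G'],g['R'])"
```

```text
clock: 15.02
position: [0.5568, 0.0583, 0.1128]
ee_rot: [0.796, 0.586, 0.09, 0.121]
ft_force: [0.0, -0.1, -0.3]
grip_width: 0.067
clock: 15.28
position: [0.5554, 0.0588, 0.1123]
ee_rot: [0.796, 0.586, 0.09, 0.121]
ft_force: [0.2, 0.2, -0.5]
grip_width: 0.064
pos [0.5554 0.0588 0.1123] d [ 0.     -0.0006  0.0002] turn [-0.0011  0.0004  0.0007] F [ 0.2  0.2 -0.5] g 0.064 t 15.28
```

At the nominal goal and no contact force yet. I'll look before going further.

Run:
```python
from h import *
p,d=cams.camera("wrist");cv2.imwrite("pics/w11.png",p[:,:,::-1]);crop("pics/w11.png",220,120,380,240,5,"pics/cw11.png")
p,d=cams.camera("scene");cv2.imwrite("pics/s11.png",p[:,:,::-1]);crop("pics/s11.png",300,110,420,200,6,"pics/cs11.png")
```

```text
(no output)
```

View pics/cw11.png

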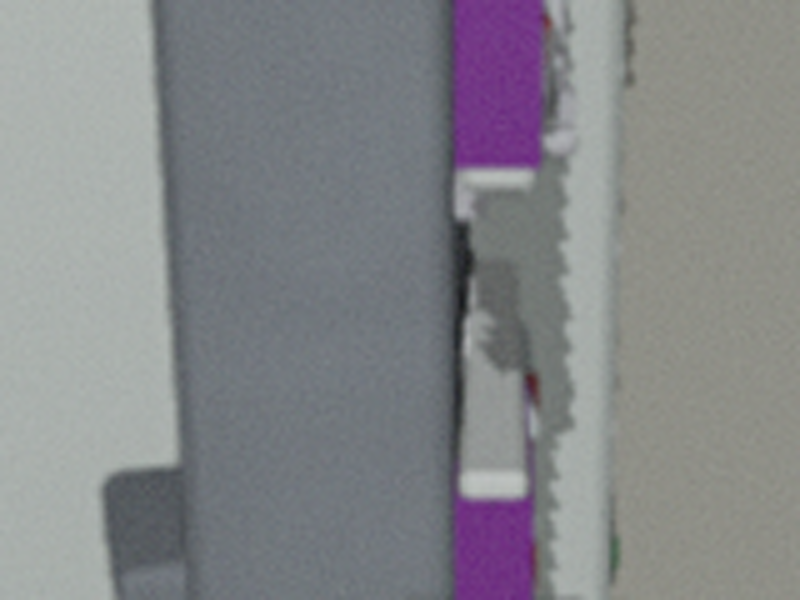

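View pics/cs11.png

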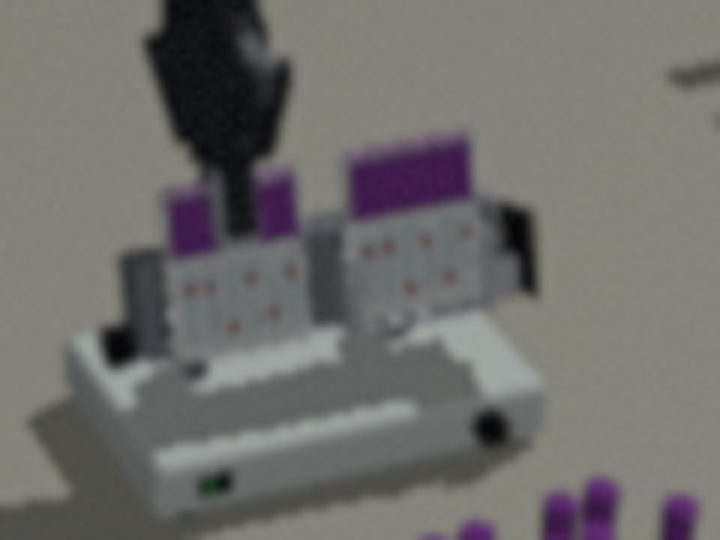

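The card covers the window sideways (crop x 165–310 against the window's 163–308). A gap of 1–2 mm to the glass remains, so I'll continue in 1 mm steps.

```bash
python3 -m jog '[[[-0.0009,0.0003,-0.0003],[0,0,0],0],[[0,0,0],[0,0,0],0]]'
python3 -m jog '[[[-0.0009,0.0003,-0.0003],[0,0,0],0],[[0,0,0],[0,0,0],0]]'
python3 -c "
from h import *
g=np.load('pics/goal.npz');delta(g['G'],g['R']);o=sensors.get_obs();print(o['ft_force'],o['ft_force']@g['n'],o['torque'])"
```

```text
clock: 15.62
position: [0.555, 0.0589, 0.1123]
ee_rot: [0.796, 0.586, 0.09, 0.121]
ft_force: [0.4, -0.4, -0.3]
grip_width: 0.062
clock: 15.88
position: [0.5547, 0.059, 0.1124]
ee_rot: [0.796, 0.585, 0.091, 0.122]
ft_force: [1.8, 0.1, -0.2]
grip_width: 0.063
pos [0.5547 0.059  0.1124] d [ 0.0006 -0.0009  0.0001] turn [-0.0012  0.0029  0.0012] F [ 1.8  0.1 -0.2] g 0.063 t 15.88
[ 1.81444703  0.05973787 -0.18608832] 1.5818372461134738 [ 0.01601398 -0.10774997 -0.01397207]
```

```bash
python3 -m jog '[[[-0.0014,0.0004,-0.0004],[0,0,0],0],[[0,0,0],[0,0,0],0]]'
python3 -c "
from h import *
g=np.load('pics/goal.npz');delta(g['G'],g['R']);o=sensors.get_obs();print(o['ft_force'],o['ft_force']@g['n'],o['torque'])"
python3 -m jog '[[[-0.0014,0.0004,-0.0004],[0,0,0],0],[[0,0,0],[0,0,0],0]]'
python3 -c "
from h import *
g=np.load('pics/goal.npz');delta(g['G'],g['R']);o=sensors.get_obs();print(o['ft_force'],o['ft_force']@g['n'],o['torque'])"
```

```text
clock: 16.12
position: [0.5545, 0.059, 0.1127]
ee_rot: [0.796, 0.585, 0.092, 0.122]
ft_force: [2.1, -0.6, -0.8]
grip_width: 0.062
pos [0.5545 0.059  0.1127] d [ 0.0009 -0.0009 -0.0002] turn [-0.0013  0.0055  0.0014] F [ 2.1 -0.6 -0.8] g 0.062 t 16.12
[ 2.10105515 -0.57973079 -0.77866538] 1.8482388832658454 [-0.12868806 -0.26197378 -0.02893936]
clock: 16.38
position: [0.5543, 0.0591, 0.113]
ee_rot: [0.796, 0.585, 0.093, 0.123]
ft_force: [3.3, -1.4, -0.3]
grip_width: 0.063
pos [0.5543 0.0591 0.113 ] d [ 0.0011 -0.0009 -0.0005] turn [-0.0014  0.0081  0.0017] F [ 3.3 -1.4 -0.3] g 0.063 t 16.38
[ 3.34857161 -1.35404342 -0.34468229] 3.3342210471552365 [-0.09519589 -0.27591775 -0.01470911]
```

Contact at about 3 N. I'll check flushness by fitting the held card's front in the scene depth, using the same camera as the face fit.

Run:
```python
from h import *
g=np.load("pics/goal.npz");fr=np.load("pics/fr.npz");R=np.stack([fr["n"],fr["y"],fr["z"]])
o=sensors.get_obs();print(o["ft_force"])
acc={}
for n in ["scene","top"]:
  m=cams.camera_model(n)
  A=[];
  for i in range(3):
    p,d=cams.camera(n);Q=dep_img(m,d);L=(Q-fr["o"])@R.T
    k=(L[...,1]>-.058)&(L[...,1]<.007)&(L[...,0]>.014)&(L[...,0]<.034)&(L[...,2]>.004)&(L[...,2]<.053)&(p.max(-1)>70)
    A.append(Q[k])
  q=np.vstack(A);c=q.mean(0);v=np.linalg.svd(q-c,full_matrices=False)[2][2];v*=np.sign(v[0]);print(n,len(q),"c L",((c-fr["o"])@R.T).round(4),"n",v,"lean",np.arcsin(v[2]),"yaw",np.arctan2(-v[1],v[0]))
  h=cv2.cvtColor(p,cv2.COLOR_RGB2HSV);k=(h[...,0]>135)&(h[...,0]<160)&(h[...,1]>100)&(L[...,1]>-.075)&(L[...,1]<.02)&(L[...,2]>.03)&(L[...,2]<.1)
  print(" label held",k.sum(),np.percentile(L[k],[1,50,99],axis=0).round(4).tolist())
  k=(h[...,0]>135)&(h[...,0]<160)&(h[...,1]>100)&(L[...,1]>.02)&(L[...,1]<.12)&(L[...,2]>.03)&(L[...,2]<.1)
  print(" label ctrl",k.sum(),np.percentile(L[k],[1,50,99],axis=0).round(4).tolist())
  cv2.imwrite(f"pics/{n}12.png",p[:,:,::-1])
p,d=cams.camera("wrist");cv2.imwrite("pics/w12.png",p[:,:,::-1]);crop("pics/w12.png",220,120,380,240,5,"pics/cw12.png")
```

```text
[ 3.34857161 -1.35404342 -0.34468229]
scene 1054 c L [ 0.0224 -0.0259  0.0287] n [ 0.907836   -0.28675075  0.30595393] lean 0.31094025094264444 yaw 0.30594467419525684
 label held 99 [[0.0161, -0.0554, 0.0545], [0.0229, -0.0391, 0.0663], [0.0273, 0.0053, 0.0788]]
 label ctrl 162 [[0.0181, 0.0383, 0.0552], [0.0239, 0.068, 0.0676], [0.0293, 0.0982, 0.0795]]
top 230 c L [ 0.0244 -0.0434  0.0269] n [ 0.90418923 -0.29926489  0.30476607] lean 0.3096928023959569 yaw 0.31962740730897676
 label held 81 [[0.0058, -0.0576, 0.0489], [0.0235, -0.0474, 0.0803], [0.0259, -0.0379, 0.0879]]
 label ctrl 242 [[0.0182, 0.035, 0.0377], [0.0249, 0.0663, 0.0808], [0.0266, 0.1183, 0.0865]]
```

View pics/cw12.png

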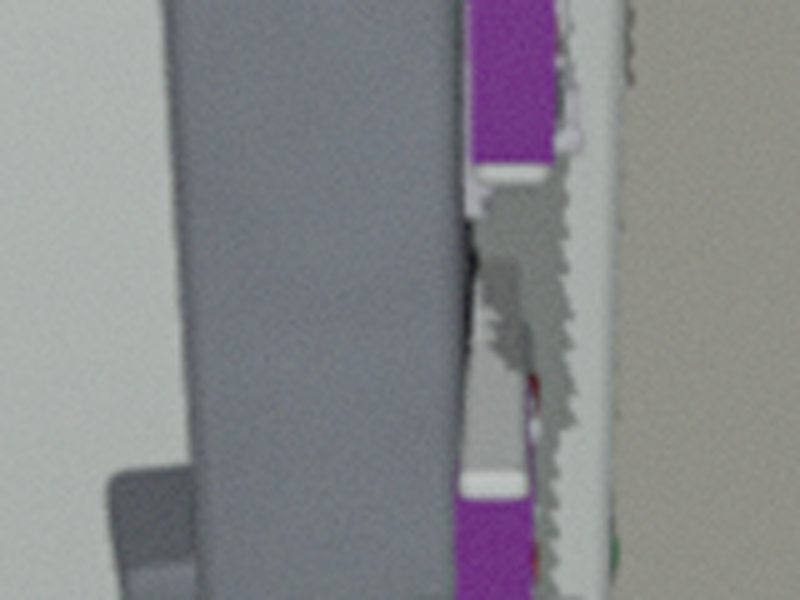

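The card front fits lean 0.311 and yaw 0.306, against the face's 0.314 and 0.303, so it's flush. The label height is within 1.5 mm of the control card's, as intended, and y is centred within 1 mm. I'll add a slight final press without a zero row, then watch it hold.

```bash
python3 -m jog '[[[-0.0018,0.0006,-0.0006],[0,0,0],0]]'
python3 -c "
from h import *
g=np.load('pics/goal.npz')
for i in range(6):
    o=sensors.get_obs();print(round(o['clock'],2),o['position'].round(4),o['ft_force'].round(2),round(o['ft_force']@g['n'],2),o['torque'].round(2),o['grip_width'].round(3));
    for j in range(2): cams.camera('top')
delta(g['G'],g['R'])"
```

```text
clock: 16.85
position: [0.5539, 0.0592, 0.1132]
ee_rot: [0.796, 0.585, 0.094, 0.124]
ft_force: [16.0, -5.1, -4.3]
grip_width: 0.065Traceback (most recent call last):
  File "<string>", line 5, in <module>
    o=sensors.get_obs();print(round(o['clock'],2),o['position'].round(4),o['ft_force'].round(2),round(o['ft_force']@g['n'],2),o['torque'].round(2),o['grip_width'].round(3));
                                                                                                                                                   ^^^^^^^^^^^^^^^^^^^^^
AttributeError: 'float' object has no attribute 'round'
```

```bash
python3 -c "
from h import *
g=np.load('pics/goal.npz')
for i in range(6):
    o=sensors.get_obs();print(round(o['clock'],2),o['position'].round(4),o['ft_force'].round(2),round(o['ft_force']@g['n'],2),o['torque'].round(2),round(o['grip_width'],3));
    for j in range(2): cams.camera('top')
delta(g['G'],g['R'])"
```

```text
16.85 [0.5539 0.0592 0.1132] [16.03 -5.1  -4.31] 14.78 [-0.86 -2.99 -0.05] 0.065
16.95 [0.5539 0.0592 0.1133] [11.73 -3.82 -3.39] 10.77 [-0.56 -2.13  0.04] 0.064
17.05 [0.5539 0.0591 0.1132] [12.59 -2.49 -3.81] 11.05 [-0.63 -2.18  0.01] 0.065
17.15 [0.5539 0.0592 0.1133] [12.64 -3.76 -3.06] 11.67 [-0.59 -2.14  0.03] 0.067
17.25 [0.5539 0.0592 0.1132] [12.13 -3.66 -3.57] 11.03 [-0.65 -2.16  0.04] 0.062
17.35 [0.5539 0.0592 0.1132] [12.71 -2.44 -3.24] 11.32 [-0.64 -2.14 -0.02] 0.062
pos [0.5539 0.0592 0.1132] d [ 0.0015 -0.0011 -0.0007] turn [-0.0015  0.0109  0.002 ] F [12.5 -2.8 -2.9] g 0.062 t 17.45
```

Steady at 11 N, which is safe but firmer than it needs to be. I'll ease it slightly and recheck.

```bash
python3 -m jog '[[[-0.0005,0.0002,-0.0002],[0,0,0],0]]'
python3 - <<'E'
from h import *
g=np.load("pics/goal.npz");fr=np.load("pics/fr.npz");R=np.stack([fr["n"],fr["y"],fr["z"]])
for n in ["scene","top","scene"]:
  m=cams.camera_model(n);p,d=cams.camera(n)
  for i in range(3): cams.camera(n)
  o=sensors.get_obs();print(round(o['clock'],2),o['position'].round(4),round(o['ft_force']@g['n'],2),o["ft_force"].round(1))
  Q=dep_img(m,d);L=(Q-fr["o"])@R.T
  k=(L[...,1]>-.058)&(L[...,1]<.007)&(L[...,0]>.014)&(L[...,0]<.034)&(L[...,2]>.004)&(L[...,2]<.053)&(p.max(-1)>70)
  q=Q[k];c=q.mean(0);v=np.linalg.svd(q-c,full_matrices=False)[2][2];v*=np.sign(v[0]);print(n,len(q),"c L",((c-fr["o"])@R.T).round(4),"lean",np.arcsin(v[2]),"yaw",np.arctan2(-v[1],v[0]))
  # head top edge unaffected? face pixels between cards
  k=(L[...,1]>.010)&(L[...,1]<.028)&(np.abs(L[...,0]-.018)<.008)&(L[...,2]>.01)&(L[...,2]<.045);print(" face x",np.median(L[k][:,0]),k.sum())
cv2.imwrite("pics/s13.png",p[:,:,::-1]);crop("pics/s13.png",300,110,420,200,6,"pics/cs13.png")
S=np.load("pics/sceneP.npy");L=(S-fr["o"])@R.T;k=(L[...,1]>.010)&(L[...,1]<.028)&(np.abs(L[...,0]-.018)<.008)&(L[...,2]>.01)&(L[...,2]<.045);print("before face x",np.median(L[k][:,0]),k.sum())
E
```

```text
clock: 17.58
position: [0.5541, 0.0591, 0.1133]
ee_rot: [0.796, 0.584, 0.094, 0.124]
ft_force: [4.9, -0.9, -1.6]
grip_width: 0.062
17.77 [0.554  0.0592 0.1133] 7.05 [ 7.6 -1.7 -1.3]
scene 347 c L [ 0.0222 -0.0264  0.0288] lean 0.31084838415253085 yaw 0.306791788098393
 face x 0.016293974674539906 59
17.98 [0.554  0.0592 0.1133] 7.18 [ 7.4 -2.6 -0.9]
top 77 c L [ 0.0245 -0.0441  0.0275] lean 0.30970081074486067 yaw 0.32130553129262046
 face x 0.017975825377470146 35
18.18 [0.554  0.0591 0.1133] 6.22 [ 6.6 -2.7 -1.9]
scene 352 c L [ 0.0223 -0.0262  0.0284] lean 0.30390258283294036 yaw 0.2946963146993251
 face x 0.015177119099238455 62
before face x 0.016533188060122838 64
```

View pics/cs13.png

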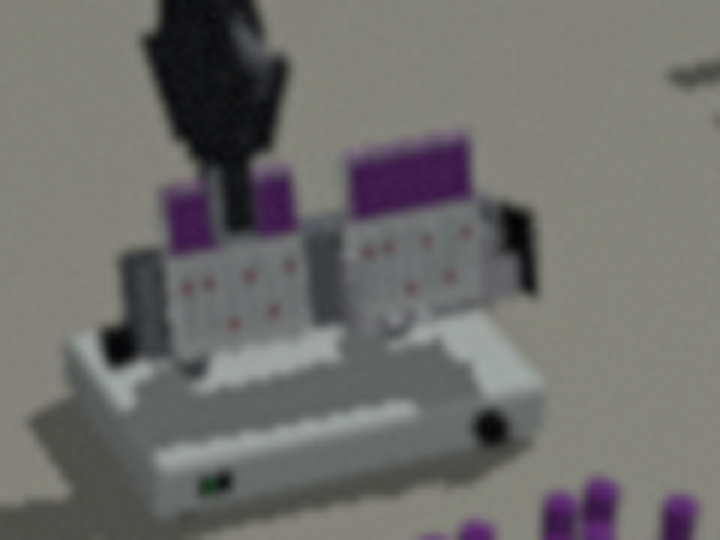

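The hold is steady at 6–7 N, the card is flush and centred, the head hasn't moved and the carriage is home. Handing in.

```bash
python3 -c "
from h import *
print(manip.hand_in());o=sensors.get_obs();print(o['clock'],o['ft_force'])"
```

```text
the job is handed in; nothing more can be done
None
the job is handed in; nothing more can be done
```

I pushed the carriage home, then took the purple card from the rack and pressed it label-out on the bare window. I handed in at about 18 s, still holding it there. No verdict was reported, so the results below are my own measurements.

- **Carriage:** It stopped dead, the force rose to about 12–15 N, and the control card covers its window. The finger stopped within about 1.5 mm of the home position I had computed.
- **Card on the window:** It pressed steadily at 6–7 N, after a brief peak of about 15 N that I eased off. The last two scene fits gave lean 0.311 and 0.304 and yaw 0.307 and 0.295, against the glass at 0.314 and 0.303. The columns are within about 1–2 mm of the window centre each way.
- **Head:** I saw no movement. The face readings agree with the start to about 1.4 mm, which is the noise of that measurement.
- **Other objects:** I planned the moves clear of the other cards, tube rack and wash bottle, and felt no contact. I did not re-measure their positions at the end.

**Disagreements:**
- **Fingertips:** They sit about 31 mm farther back than the stated 19 mm ahead of the TCP. Because of that, the first push passed over the tab and moved the carriage about 15 mm by the control card's edge, at only about 2–3 N. I measured the real tips, backed off and pushed on the tab properly.
- **Camera fits:** The wrist camera put the face's lean 0.02–0.04 rad lower than the other two cameras. The top camera put the card's yaw about 0.015 rad higher, with part of the card hidden from it.

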